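# Sort rattling data loggers and shut the sound ones in the cold flask

## Task

Before the cold check, sort the sealed loggers standing on the bench: in some of them the lead weight has come loose and shifts from side to side when the logger is tilted. Stand every one with a loose weight in the grey repair tray, open the wide-mouthed vacuum flask, stand every sound one inside, and put its stopper back, fully home. The flask is glass, so do not knock or push on it with the gripper, and leave the wash bottle, tube rack and mussel dish where they are.

Things in the scene. Friction and masses are not known exactly. Their poses are not given: they have to be found in the camera images.
- logger_1: sealed data logger, one of up to five alike outside: upright grey cylinder, 54 mm across, 45 mm high, with a flat-sided lug on top: 30 mm wide along the logger's x, 14 mm thick along its y, 45 to 81 mm above the base, on the axis. Origin: centre of the base; z up. Starts standing on the bench. About 0.41 kg, centre of mass about 28 mm up. None if absent
- logger_2: sealed data logger, alike outside to logger_1. In any of the five the lead weight inside (0.17 kg) is either held in the middle by its bracket (sound) or loose because the bracket has dropped (faulty). A loose one slides up to 11 mm either side of the middle along the logger's x: it moves off once tilted past about 10 degrees that way and stays put when nearly level. None if absent
- logger_3: sealed data logger, alike outside to logger_1. In any of the five a loose weight shifts the balance: held level after a tilt to one side and again after a tilt to the other, the moment about the logger's y axis differs by about 0.037 N m; with a held weight it comes back the same. 25 degrees each way is plenty. None if absent
- logger_4: sealed data logger, alike outside to logger_1 (same sizes and origin). Whether a logger is sound cannot be read or seen from outside: any of the five may be sound or faulty at each start. None if absent
- logger_5: sealed data logger, alike outside to logger_1 (same sizes and origin). None if absent
- dewar: wide-mouthed low vacuum flask, round, glass with an aluminium jacket, fixed to the bench: 211 mm outside, 116 mm high, straight bore 180 mm in diameter, inner floor 14 mm above the bench, closed by the stopper at the start. Takes five loggers standing in a ring. The bench straight ahead beyond the loggers, about 0.68 m from the robot, is clear to set the stopper on. Origin: centre of its underside
- tray: grey plastic repair tray, open at the top, fixed to the bench: 200 mm along its x, 150 mm along its y, walls 4 mm thick and 35 mm high, floor 4 mm thick. Takes five loggers standing in two rows. Origin: centre of its underside
- stopper: white tapered stopper, on the flask at the start: plug 14 mm deep, 162 mm across at its lower end, 174 at the top; above it a flange 12 mm thick, 196 mm across, that rests on the flask's rim; on that a thin neck and a round black knob 34 mm across, 38 to 66 mm above the plug's lower face. 0.3 kg. Stands on the plug. Origin: centre of the plug's lower face, 102 mm above the bench when home
- wash_bottle: white wash bottle with a spout, 64 mm in diameter, 200 mm high, loose; not part of the job. Origin: centre of its base
- tube_rack: white rack with sample tubes, 70 by 180 mm, 93 mm high, loose; not part of the job. Origin: centre of its underside
- mussel_dish: clear dish with three mussels, 90 mm in diameter, 22 mm high, loose; not part of the job. Origin: centre of its underside
There are look-alikes about, which are no part of the job. What is shaped like the logger_4 but yellow is not meant.

How it is judged (in metres and radians):
At the end, for the whole second after the job is handed in: Sound loggers (bracket up, above 0) stand in the flask (base within 11 mm of its floor, lean under 20 deg), loose ones on the tray floor (base within 8 mm, lean under 14 deg, axis within 85 by 60 mm of its centre); stopper home (8 mm off-axis, flange within 4 mm of the rim, 3 deg); all at rest (linear speed of each of logger_1, logger_2, logger_3, logger_4, logger_5, stopper below 0.02 m/s and ((value of joint bracket_1 above 0 m and horizontal distance between logger_1 and dewar below 0.07 m and z of logger_1 in the frame of dewar below 0.025 m and angle between logger_1's own z axis and vertical below 0.35 rad) or (value of joint bracket_1 below 0 m and z of logger_1 in the frame of tray below 0.012 m and angle between logger_1's own z axis and vertical below 0.25 rad and x of logger_1 in the frame of tray between -0.085 and 0.085 m and y of logger_1 in the frame of tray between -0.06 and 0.06 m)) and ((value of joint bracket_2 above 0 m and horizontal distance between logger_2 and dewar below 0.07 m and z of logger_2 in the frame of dewar below 0.025 m and angle between logger_2's own z axis and vertical below 0.35 rad) or (value of joint bracket_2 below 0 m and z of logger_2 in the frame of tray below 0.012 m and angle between logger_2's own z axis and vertical below 0.25 rad and x of logger_2 in the frame of tray between -0.085 and 0.085 m and y of logger_2 in the frame of tray between -0.06 and 0.06 m)) and ((value of joint bracket_3 above 0 m and horizontal distance between logger_3 and dewar below 0.07 m and z of logger_3 in the frame of dewar below 0.025 m and angle between logger_3's own z axis and vertical below 0.35 rad) or (value of joint bracket_3 below 0 m and z of logger_3 in the frame of tray below 0.012 m and angle between logger_3's own z axis and vertical below 0.25 rad and x of logger_3 in the frame of tray between -0.085 and 0.085 m and y of logger_3 in the frame of tray between -0.06 and 0.06 m)) and ((value of joint bracket_4 above 0 m and horizontal distance between logger_4 and dewar below 0.07 m and z of logger_4 in the frame of dewar below 0.025 m and angle between logger_4's own z axis and vertical below 0.35 rad) or (value of joint bracket_4 below 0 m and z of logger_4 in the frame of tray below 0.012 m and angle between logger_4's own z axis and vertical below 0.25 rad and x of logger_4 in the frame of tray between -0.085 and 0.085 m and y of logger_4 in the frame of tray between -0.06 and 0.06 m)) and ((value of joint bracket_5 above 0 m and horizontal distance between logger_5 and dewar below 0.07 m and z of logger_5 in the frame of dewar below 0.025 m and angle between logger_5's own z axis and vertical below 0.35 rad) or (value of joint bracket_5 below 0 m and z of logger_5 in the frame of tray below 0.012 m and angle between logger_5's own z axis and vertical below 0.25 rad and x of logger_5 in the frame of tray between -0.085 and 0.085 m and y of logger_5 in the frame of tray between -0.06 and 0.06 m)) and horizontal distance between stopper and dewar below 0.008 m and z of stopper in the frame of dewar between 0.096 and 0.106 m and angle between stopper's own z axis and vertical below 0.05 rad); the robot touches nothing.
It fails at once if a bystander (wash bottle, tube rack, mussel dish) is shifted more than 30 mm (distance of any of wash_bottle, tube_rack, mussel_dish from where it was at the start of the episode above 0.03 m).
It fails at once if the gripper or arm knocks or pushes on the flask with more than 30 N (contact force between any of the fingers, the arm and dewar above 30 N).
Of logger_1, logger_2, logger_3, logger_4, logger_5 only 4 to 5 are there at a start; the rules pass over those that are not, and their reading is None.
At some moment in a run one of logger_1, logger_2, logger_3, logger_4, logger_5 may be knocked a few centimetres aside while the robot is not near it.
Once in a run the grip may slacken for a moment while it holds something.
It also fails if it takes over 200 s, if anything falls off the work surface, if the arm or the gripper's body presses on something with over 40 N, if the wrist force passes 120 N, or if a joint passes its speed limit or range.

## Robot

A 6-joint arm with a two-finger parallel gripper is mounted at the origin on the work surface. World frame = base frame: x ahead of the robot, y to its left, z up, the work surface at z = 0. Lengths are in mm, angles in rad, forces in N, time in s.
With the tool pointing down it reaches from about 275 to 825 mm from the base axis. Payload 4.9 kg.
Tool frame: the origin (TCP) lies between the finger pads; the fingertips stand ctrl.nose_length ahead of it and the grasp point (between the pads) is the TCP (ctrl.nose_length is the distance from the TCP to the fingertips, in mm); z points along the fingers, y is the line along which they close (so a half turn about z gives the same grasp; the last joint's range is limited). The gripper opens to 85 mm and grips with 20 to 120 N. Pads are 22 mm wide; open, the fingers measure 114 mm over their backs; the gripper's body (76 mm by 85 mm) begins 54 mm behind the grasp point. The pads swing forward as they close: fully open they stand 13 mm farther back than shut.
Start: joints at [1.16, 0.326, -0.193, 1.052, 0, 1.437], TCP at [150.297, 529.084, 250.281] pointing down, gripper open.
Joint ranges: [-2.65, 2.65], [-0.97, 1.79], [-1.3, 1.35], [-1.93, 2.1], [-1.47, 1.37], [-3.14, 3.14]. Speed limits (rad/s): [2.57, 2.57, 3.14, 3.14, 3.14, 3.14].

## Interface

Orientations are given as a unit quaternion [x, y, z, w].
In Python, from rig import sensors, cams, ctrl gives the robot as it stands.
- The arm moves only by the tool arm_command, never from a script. Its arguments are lists of equal length, an entry for each row: "translation": the shift along the tool's x, y, z in m, a list of three; "dr": the turn, a rotation vector about the tool's x, y, z in degrees, a list of three. In form: {"translation": [[x, y, z], ...], "dr": [[wx, wy, wz], ...]}. A call has 1 to 8 rows; each row shifts and turns the commanded pose from where the row before left it, along the tool's axes as they then stand; what a row does not reach is not made up. A row lasts 1/8 s, in which the tool goes at most 62.5 mm and 10.7 degrees, less where a joint would pass 70% of its speed; a pose out of reach is approached as far as the arm can. A call with a gripper value outside its range is refused whole. "hand" is the finger opening in m, from 0 to 0.0854, set as the call begins (left out, the last holds). The fingers move at their own pace and stop on an object; the grip force is fixed at half the most. Time passes only in rows, so rows that do not move let the fingers close. It gives the time, the measured TCP pose, the force, the opening and the grip force at its end, in the units of the state.
- sensors.get_state(): the state, without advancing time (a new reading comes with each control period).
- cams.camera(name): name is "scene" or "top" or "wrist"; returns a dict with "img" (400x640x3 uint8, blue, green, red), "range_z" (400x640 float32, mm along the optical axis (not along the pixel's ray), 0 where there is no reading), "fx", "fy", "cx", "cy" (pixels), "R" (3x3) and "t" (3): a world point X has camera coordinates R X + t; the wrist camera has in their place "hand_eye" (4x4, takes a point from camera to tool coordinates, whose origin is the TCP and whose axes are the flange's). Camera axes: x right, y down, z forward; pixel columns grow to the right and rows downward; lengths in mm; the calibration is good to about 2 mm. A picture is of the moment at which its call begins: read the wrist's pose just before it.
- ctrl.finish_job(): hands the job in; it is judged then, once.
Trained networks look in a picture, given as the dict that the camera call returned (one of the last four; its "shot" number tells which), for a name from the list of things; names that differ only in an ending like _2 or _b are one class to them, and where a whole thing is asked for, a point or a joint stands for the part that bears it (a point fixed in the world has none). Each returns a list of dicts, best first, with "score" (0 to 1); they miss things now and then, are a little off and sometimes report something else, mostly with a low value. They report only what shows in the picture. A call takes as long as a camera call. They do not tell look-alikes from the thing itself.
- cams.search_frame(picture, target): "rect" ([centre column, centre row, width, height] in pixels, round what is visible of it).
The state is a dict: "time": time; "qpos": joint angles; "qd": joint speeds; "joint_efforts": joint torques, N m; "tool_pos": TCP position; "orientation": TCP orientation; "contact_force": force on the tool from outside, world axes, zero at the start; "moment": the same for the moment, N m; "gripper_width": finger opening in mm; "grip_force": force on a finger pad.
Only numpy, scipy, OpenCV 4.12 (cv2) and the standard library are available. Lean on these libraries where they do the work, as an engineer would, in place of code of your own. Each camera call takes 0.05 s, during which the arm holds its last target. There are 200 camera calls.

## Working session

There is one attempt and no reset: what is moved stays moved. The work goes in short steps, Python scripts to look and compute and a tool call to move; the robot and the scene stay as the last step left them, time stands still between calls to the robot, and variables do not carry over. Pictures are saved under pics/ and viewed, at most 14 in all, crops included, and the job is handed in when it is done.

Besides the shell and the picture viewer there is one more tool, called after "Call:" in YAML: its name, and indented under it one key for each argument. arm_command: Moves the arm, as the interface text tells. Its arguments: {"type":"object","properties":{"translation":{"type":"array"},"dr":{"type":"array"},"hand":{"type":"number"}},"required":["translation","dr"]}

```bash
mkdir -p pics; cat > h.py <<'E'
import numpy as np, cv2
from rig import sensors, cams, ctrl
from scipy.spatial.transform import Rotation as Rn
def cloud(p, pose=None):
    z=p["range_z"].astype(float); v,u=np.mgrid[:z.shape[0],:z.shape[1]]
    c=np.dstack([(u-p["cx"])/p["fx"]*z,(v-p["cy"])/p["fy"]*z,z])
    if "R" in p: w=(c-np.asarray(p["t"]).ravel())@np.asarray(p["R"])
    else:
        H=np.asarray(p["hand_eye"]); t=c@H[:3,:3].T+H[:3,3]
        w=t@Rn.from_quat(pose["orientation"]).as_matrix().T+np.asarray(pose["tool_pos"])
    w[z<=0]=np.nan
    return w
E
python3 - <<'E'
from h import *
s=sensors.get_state(); print({k:np.round(v,3) for k,v in s.items()}, ctrl.nose_length)
for n in ("top","scene"):
    p=cams.camera(n); cv2.imwrite(f"pics/{n}0.png",p["img"]); w=cloud(p); np.save(n+"0.npy",w)
    for t in ("logger_1","dewar","tray","stopper","wash_bottle","tube_rack","mussel_dish"):
        for d in cams.search_frame(p,t):
            r=d["rect"]; c,rr=int(r[0]),int(r[1]); print(n,t,round(d["score"],2),np.round(r),np.round(w[min(rr,399),min(c,639)]))
E
```

```text
{'time': np.float64(0.0), 'qpos': array([ 1.16 ,  0.327, -0.194,  1.052, -0.   ,  1.437]), 'qd': array([ 0.001,  0.003,  0.001, -0.   , -0.001,  0.   ]), 'joint_efforts': array([ 0.0000e+00, -4.4340e+01,  2.6244e+01,  1.6000e-02, -0.0000e+00,
        0.0000e+00]), 'tool_pos': array([150.073, 528.548, 249.533]), 'orientation': array([ 0.138,  0.99 , -0.001, -0.   ]), 'contact_force': array([ 0.102,  0.675, -0.901]), 'moment': array([ 0.05 , -0.046,  0.01 ]), 'grip_force': np.float64(0.0), 'gripper_width': np.float64(84.986)} 19.0
top logger_1 0.77 [309. 207.  16.  18.] [505.  45.  81.]
top logger_1 0.69 [364. 234.  19.  19.] [ 424. -111.   84.]
top logger_1 0.66 [291. 232.  20.  18.] [435. 103.  50.]
top logger_1 0.51 [368. 265.  20.  19.] [ 333. -121.   80.]
top logger_1 0.5 [340. 202.  17.  17.] [516. -42.  78.]
top dewar 0.59 [231. 212.  64.  69.] [488. 262. 127.]
top tray 0.75 [427. 218.  60.  73.] [ 473. -311.    1.]
top tray 0.55 [217. 211.  70.  69.] [486. 294. 169.]
top stopper 0.68 [216. 209.  71.  67.] [489. 295. 168.]
top wash_bottle 0.69 [192. 135.  32.  49.] [709. 374. 13
[... 200 characters left out ...]
 0.7 [324. 172.  17.  22.] [448. 105.  48.]
scene logger_1 0.67 [311. 223.  19.  26.] [540. -53.  47.]
scene logger_1 0.65 [242. 198.  22.  31.] [ 343. -120.   51.]
scene logger_1 0.63 [330. 202.  16.  23.] [533.  33.  46.]
scene dewar 0.86 [381. 149.  72.  55.] [552. 226. 117.]
scene dewar 0.53 [251. 358.  57.  81.] [ 672. -392.   58.]
scene tray 0.67 [225. 283.  93. 102.] [ 477. -308.    4.]
scene stopper 0.96 [382. 125.  72.  49.] [505. 299. 128.]
scene wash_bottle 0.7 [460. 147.  43.  57.] [720. 373. 124.]
scene tube_rack 0.93 [251. 357.  58.  84.] [ 672. -389.   63.]
scene tube_rack 0.43 [383. 125.  70.  47.] [506. 302. 130.]
scene mussel_dish 0.93 [405. 193.  32.  27.] [659. 229.   0.]
```

```bash
python3 - <<'E'
from h import *
a=cv2.imread("pics/top0.png")[110:310,150:500]; cv2.imwrite("pics/t1.png",cv2.resize(a,None,fx=2.2,fy=2.2))
w=np.load("top0.npy"); im=cv2.imread("pics/top0.png")
x,y,z=w[...,0],w[...,1],w[...,2]
# lug tops
m=((z>70)&(z<90)&(x>250)&(x<620)&(y>-180)&(y<170)).astype(np.uint8)
n,l,st,c=cv2.connectedComponentsWithStats(m)
for i in range(1,n):
    if st[i,4]>3:
        q=w[l==i]; e=np.cov(q[:,:2].T); ev,V=np.linalg.eigh(e)
        print(st[i],np.round(np.mean(q,0)),"lug x ang",round(np.degrees(np.arctan2(V[1,1],V[0,1]))),np.sqrt(ev).round(1),im[l==i].mean(0).round())
# bodies
m=((z>35)&(z<90)&(x>250)&(x<620)&(y>-180)&(y<170)).astype(np.uint8)
n,l,st,c=cv2.connectedComponentsWithStats(m)
for i in range(1,n):
    if st[i,4]>3: q=w[l==i];print("body",st[i],np.round((q.max(0)+q.min(0))/2), im[l==i].mean(0).round())
# knob, flange, tray
for nm,lo,hi,bx in (("knob",155,180,(400,620,180,340)),("flange",118,140,(380,620,180,420)),("tray",25,45,(360,620,-420,-200))):
    m=(z>lo)&(z<hi)&(x>bx[0])&(x<bx[1])&(y>bx[2])&(y<bx[3]); q=w[m]; print(nm,m.sum(),q.mean(0).round(),q.min(0).round(),q.max(0).round())
    if nm=="tray": print(cv2.minAreaRect(q[:,:2].astype(np.float32)))
    else: print(cv2.minEnclosingCircle(q[:,:2].astype(np.float32)))
E
```

```text
[339 195   7  11  51] [521. -49.  80.] lug x ang 164 [4.  8.9] [77. 72. 71.]
[305 197   9  11  52] [517.  46.  81.] lug x ang -148 [4.1 8.9] [76. 71. 69.]
[284 225   6  11  54] [437. 110.  80.] lug x ang 175 [4.2 8.9] [52. 50. 49.]
[361 228   8  11  53] [ 423. -114.   81.] lug x ang 158 [4.2 8.6] [51. 49. 48.]
[365 262   6  11  59] [ 326. -120.   80.] lug x ang 172 [4.5 8.7] [31. 72. 82.]
body [333 193  18  18 260] [522. -50.  61.] [78. 74. 72.]
body [301 195  18  18 259] [517.  45.  62.] [74. 70. 68.]
body [279 222  19  18 262] [437. 110.  62.] [54. 53. 52.]
body [355 225  18  19 265] [ 424. -113.   62.] [53. 51. 50.]
body [358 258  18  19 270] [ 327. -119.   61.] [36. 73. 83.]
knob 128 [494. 304. 167.] [479. 289. 155.] [512. 320. 172.]
((495.4662170410156, 305.34735107421875), 17.18691635131836)
flange 3701 [494. 304. 127.] [394. 202. 118.] [595. 404. 136.]
((494.40252685546875, 303.74346923828125), 103.05674743652344)
tray 473 [ 490. -316.   34.] [ 362. -399.   25.] [ 618. -213.   45.]
((495.939453125, -311.3807678222656), (151.71910095214844, 246.26148986816406), 78.03880310058594)
```

View pics/t1.png

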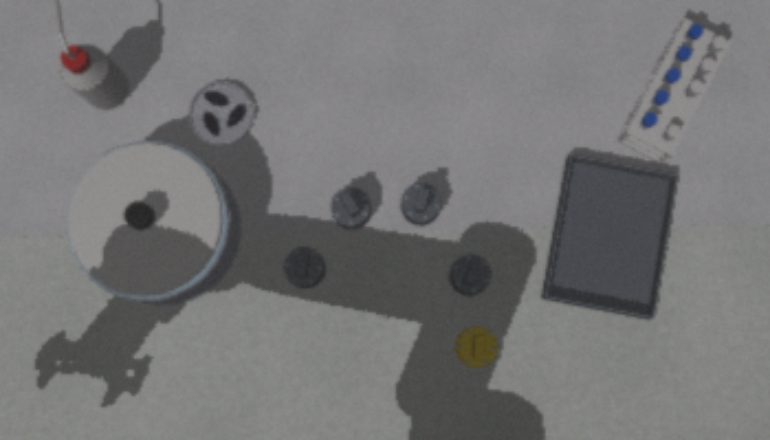

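```bash
cat >> h.py <<'E'
def yaw_of(q): m=Rn.from_quat(q).as_matrix(); return np.degrees(np.arctan2(m[1,0],m[0,0]))
def rd(v): return (np.round(np.asarray(v),3)+0.0).tolist()
def go(way, start=None, step=48):
    """way: list of (x,y,z,yaw) mm/deg, tool pointing down; prints rows in tool axes"""
    if start is None:
        s=sensors.get_state(); p=np.array(s["tool_pos"]); a=yaw_of(s["orientation"])
    else: p=np.array(start[:3],float); a=start[3]
    T=[];D=[]
    for x,y,z,b in way:
        g=np.array([x,y,z],float); b=a+(b-a+180)%360-180
        n=max(1,int(np.ceil(np.linalg.norm(g-p)/step)),int(np.ceil(abs(b-a)/10)))
        p0,a0=p.copy(),a
        for k in range(1,n+1):
            d=p0+(g-p0)*k/n-p; c,s_=np.cos(np.radians(a)),np.sin(np.radians(a))
            t=np.round([c*d[0]+s_*d[1], s_*d[0]-c*d[1], -d[2]])/1000
            r=round((-(a0+(b-a0)*k/n-a))*2)/2
            p=p+1000*np.array([c*t[0]+s_*t[1], s_*t[0]-c*t[1], -t[2]]); a-=r
            T.append(t.tolist());D.append([0,0,r])
    import json
    for i in range(0,len(T),8): print(json.dumps({"translation":T[i:i+8],"dr":D[i:i+8]}))
    print("end",p.round(1),round(a,1)); return p,a
E
python3 - <<'E'
from h import *
go([(494.5,304,235,164),(494.5,304,180,164),(494.5,304,154,164)])
w=np.load("top0.npy"); x,y,z=w[...,0],w[...,1],w[...,2]; im=cv2.imread("pics/top0.png")
m=((z>-8)&(z<14)&(im.mean(2)<110)&(x>380)&(x<590)&(y>-400)&(y<-225)).astype(np.uint8)
m=cv2.morphologyEx(m,cv2.MORPH_OPEN,np.ones((3,3)))
n,l,st,c=cv2.connectedComponentsWithStats(m);i=1+st[1:,4].argmax();print(cv2.minAreaRect(w[l==i][:,:2].astype(np.float32)))
q=w[(z>28)&(z<42)&(x<585)&(x>360)&(y<-205)&(y>-420)];q=q[:,:2].astype(np.float32);print(cv2.minAreaRect(q))
E
```

```text
{"translation": [[-0.044, -0.014, 0.002], [-0.043, -0.013, 0.001], [-0.044, -0.014, 0.002], [-0.043, -0.013, 0.002], [-0.044, -0.014, 0.002], [-0.044, -0.014, 0.001], [-0.043, -0.013, 0.002], [-0.044, -0.014, 0.002]], "dr": [[0, 0, 0.0], [0, 0, 0.0], [0, 0, 0.0], [0, 0, 0.0], [0, 0, 0.0], [0, 0, 0.0], [0, 0, 0.0], [0, 0, 0.0]]}
{"translation": [[-0.044, -0.013, 0.001], [0.0, -0.0, 0.028], [0.0, -0.0, 0.027], [0.0, -0.0, 0.026]], "dr": [[0, 0, 0.0], [0, 0, 0.0], [0, 0, 0.0], [0, 0, 0.0]]}
end [495.  304.3 154.3] 164.1
((474.75396728515625, -309.7304382324219), (139.78919982910156, 191.5591278076172), 77.78665924072266)
((484.27880859375, -308.8941650390625), (151.73944091796875, 222.277587890625), 78.09329986572266)
```

Call:
arm_command:
  translation:
    - [-0.044,-0.014,0.002]
    - [-0.043,-0.013,0.001]
    - [-0.044,-0.014,0.002]
    - [-0.043,-0.013,0.002]
    - [-0.044,-0.014,0.002]
    - [-0.044,-0.014,0.001]
    - [-0.043,-0.013,0.002]
    - [-0.044,-0.014,0.002]
  dr:
    - [0,0,0]
    - [0,0,0]
    - [0,0,0]
    - [0,0,0]
    - [0,0,0]
    - [0,0,0]
    - [0,0,0]
    - [0,0,0]

```text
time: 1.8
tool_pos: [457.5, 328.0, 236.3]
orientation: [0.138, 0.99, 0.0, 0.0]
contact_force: [-0.8, -0.2, -0.0]
gripper_width: 85.4
grip_force: 0.0
```

Call:
arm_command:
  translation:
    - [-0.044,-0.013,0.001]
    - [0,0,0]
    - [0,0,0]
    - [0,0,0]
  dr:
    - [0,0,0]
    - [0,0,0]
    - [0,0,0]
    - [0,0,0]

```text
time: 2.3
tool_pos: [494.0, 305.0, 235.3]
orientation: [0.137, 0.991, 0.0, -0.0]
contact_force: [0.4, -0.5, -0.2]
gripper_width: 85.1
grip_force: 0.0
```

```bash
python3 - <<'E'
from h import *
s=sensors.get_state(); p=cams.camera("wrist"); cv2.imwrite("pics/w1.png",p["img"]); w=cloud(p,s)
print(s["tool_pos"],yaw_of(s["orientation"]),s["contact_force"],s["moment"])
z=w[...,2]; print(np.asarray(p["hand_eye"]).round(2))
for lo,hi,R in ((158,176,40),(120,134,120)):
    m=(z>lo)&(z<hi)&(np.hypot(w[...,0]-494,w[...,1]-304)<R); q=w[m]; print(len(q),np.median(q[:,2]),q.min(0).round(1),q.max(0).round(1),cv2.minEnclosingCircle(q[:,:2].astype(np.float32)))
E
```

```text
[493.96188313 305.03580454 235.33361543] 164.22735450379457 [ 0.36638231 -0.49048082 -0.21508882] [ 0.0472948  -0.00684329 -0.06121259]
[[   0.     -0.96   -0.28   71.8 ]
 [   1.      0.     -0.     -1.89]
 [   0.     -0.28    0.96 -122.9 ]
 [   0.      0.      0.      1.  ]]
2562 167.04390833825673 [478.8 291.  158.1] [511.7 324.4 169.3] ((495.3401184082031, 307.5411071777344), 16.938982009887695)
57432 127.25510563033768 [398.  210.  124.3] [593.6 404.9 130.3] ((495.8140869140625, 307.25103759765625), 98.12958526611328)
```

View pics/w1.png

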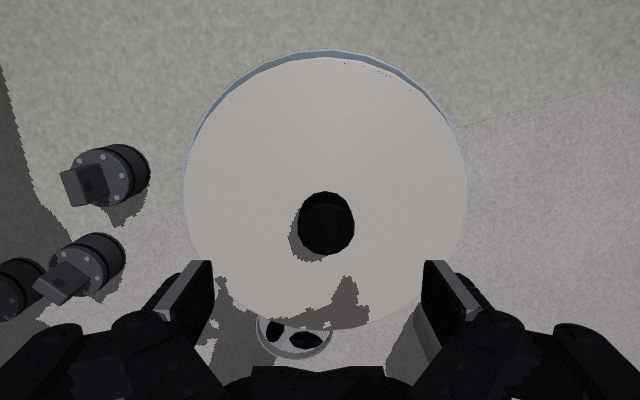

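Call:
arm_command:
  translation:
    - [-0.001,0.001,0.03]
    - [0,0,0.03]
    - [0,0,0.021]
    - [0,0,0]
  dr:
    - [0,0,0]
    - [0,0,0]
    - [0,0,0]
    - [0,0,0]

```text
time: 2.85
tool_pos: [494.3, 305.1, 152.9]
orientation: [0.137, 0.991, -0.001, -0.002]
contact_force: [-0.5, 1.0, 1.2]
gripper_width: 85.4
grip_force: 0.0
```

Call:
arm_command:
  translation:
    - [0,0,0]
    - [0,0,0]
    - [0,0,0]
    - [0,0,0]
    - [0,0,0]
    - [0,0,0]
    - [0,0,0]
  dr:
    - [0,0,0]
    - [0,0,0]
    - [0,0,0]
    - [0,0,0]
    - [0,0,0]
    - [0,0,0]
    - [0,0,0]
  hand: 0.0

```text
time: 3.72
tool_pos: [497.6, 307.2, 156.1]
orientation: [0.138, 0.99, 0.003, 0.001]
contact_force: [0.4, 4.8, 4.0]
gripper_width: 33.0
grip_force: 59.5
```

Call:
arm_command:
  translation:
    - [0,0,-0.01]
    - [0,0,-0.02]
    - [0,0,-0.03]
    - [0,0,0]
  dr:
    - [0,0,0]
    - [0,0,0]
    - [0,0,0]
    - [0,0,0]

```text
time: 4.22
tool_pos: [497.6, 305.3, 216.5]
orientation: [0.138, 0.99, 0.001, 0.002]
contact_force: [0.2, -0.1, -2.7]
gripper_width: 32.8
grip_force: 60.4
```

```bash
python3 - <<'E'
from h import *
for i in range(3):
    s=sensors.get_state(); print(np.round(s["tool_pos"],1),yaw_of(s["orientation"]).round(1),s["contact_force"].round(2),s["moment"].round(3)); cams.camera("wrist")
go([(685,0,190,164),(685,0,90,164),(685,0,58,164)],start=(495,305.5,215,164))
E
```

```text
[497.6 305.3 216.5] 164.1 [ 0.19 -0.14 -2.71] [-0.036 -0.021 -0.02 ]
[496.7 305.  214.8] 164.1 [-0.05  0.14 -3.5 ] [0.034 0.022 0.008]
[495.9 304.7 213.7] 164.1 [-0.   -0.74 -3.02] [ 0.017 -0.006  0.057]
{"translation": [[-0.033, -0.03, 0.003], [-0.034, -0.03, 0.003], [-0.033, -0.03, 0.003], [-0.033, -0.031, 0.004], [-0.034, -0.03, 0.003], [-0.033, -0.03, 0.003], [-0.033, -0.03, 0.003], [-0.034, -0.03, 0.003]], "dr": [[0, 0, 0.0], [0, 0, 0.0], [0, 0, 0.0], [0, 0, 0.0], [0, 0, 0.0], [0, 0, 0.0], [0, 0, 0.0], [0, 0, 0.0]]}
{"translation": [[0.0, -0.0, 0.033], [0.0, -0.0, 0.034], [0.0, -0.0, 0.033], [0.0, -0.0, 0.032]], "dr": [[0, 0, 0.0], [0, 0, 0.0], [0, 0, 0.0], [0, 0, 0.0]]}
end [6.852e+02 2.000e-01 5.800e+01] 164.0
```

Call:
arm_command:
  translation:
    - [-0.017,-0.015,0.001]
    - [-0.033,-0.03,0.003]
    - [-0.033,-0.03,0.003]
    - [-0.033,-0.03,0.003]
    - [-0.034,-0.031,0.004]
    - [-0.034,-0.03,0.003]
    - [-0.033,-0.03,0.003]
    - [-0.033,-0.03,0.003]
  dr:
    - [0,0,0]
    - [0,0,0]
    - [0,0,0]
    - [0,0,0]
    - [0,0,0]
    - [0,0,0]
    - [0,0,0]
    - [0,0,0]

```text
time: 5.38
tool_pos: [674.6, 18.0, 189.1]
orientation: [0.138, 0.99, -0.0, -0.002]
contact_force: [1.0, 0.8, -2.2]
gripper_width: 32.6
grip_force: 60.3
```

Call:
arm_command:
  translation:
    - [-0.017,-0.015,0.001]
    - [0,0,0.02]
    - [0,0,0.033]
    - [0,0,0.033]
    - [0,0,0.026]
    - [0,0,0.015]
    - [0,0,0]
  dr:
    - [0,0,0]
    - [0,0,0]
    - [0,0,0]
    - [0,0,0]
    - [0,0,0]
    - [0,0,0]
    - [0,0,0]

```text
time: 6.25
tool_pos: [685.7, 0.3, 61.2]
orientation: [0.138, 0.99, -0.0, -0.002]
contact_force: [-0.4, 0.1, -3.0]
gripper_width: 32.4
grip_force: 59.8
```

```bash
python3 - <<'E'
from h import *
for i in range(6):
    s=sensors.get_state(); print(s["time"].round(3),np.round(s["tool_pos"],1),s["contact_force"].round(2),s["moment"].round(3),s["joint_efforts"].round(3),s["gripper_width"].round(1)); cams.camera("wrist")
E
```

```text
Traceback (most recent call last):
AttributeError: 'float' object has no attribute 'round'
```

Call:
arm_command:
  translation:
    - [0,0,0.003]
    - [0,0,0.002]
    - [0,0,0.002]
    - [0,0,0]
  dr:
    - [0,0,0]
    - [0,0,0]
    - [0,0,0]
    - [0,0,0]

```text
time: 6.75
tool_pos: [687.2, 0.2, 56.5]
orientation: [0.138, 0.99, 0.0, 0.0]
contact_force: [1.2, -0.5, -3.5]
gripper_width: 32.4
grip_force: 59.8
```

```bash
python3 - <<'E'
from h import *
for i in range(6):
    s=sensors.get_state(); print(round(s["time"],3),np.round(s["tool_pos"],1),s["contact_force"].round(2),s["moment"].round(3),s["joint_efforts"].round(3),round(s["gripper_width"],1)); cams.camera("wrist")
E
```

```text
6.75 [6.872e+02 2.000e-01 5.650e+01] [ 1.21 -0.46 -3.51] [ 0.03  -0.031 -0.003] [-1.1000e-02 -6.3299e+01  2.4329e+01 -5.2000e-02 -1.0000e-03 -0.0000e+00] 32.4
6.8 [6.872e+02 2.000e-01 5.650e+01] [-0.63  0.   -3.77] [-0.028  0.046  0.05 ] [-3.0000e-03 -6.3219e+01  2.4240e+01 -8.0000e-03 -1.0000e-03  0.0000e+00] 32.8
6.85 [6.873e+02 2.000e-01 5.650e+01] [ 0.4   0.46 -3.16] [-0.015 -0.012 -0.01 ] [ 3.0000e-03 -6.3214e+01  2.4225e+01  6.0000e-03 -0.0000e+00 -0.0000e+00] 32.5
6.9 [6.873e+02 2.000e-01 5.650e+01] [ 0.06  0.39 -3.56] [-0.007 -0.007  0.053] [ 1.0000e-03 -6.3231e+01  2.4233e+01  8.0000e-03 -0.0000e+00  0.0000e+00] 32.7
6.95 [6.873e+02 2.000e-01 5.640e+01] [ 0.17  0.91 -2.57] [-0.002 -0.051 -0.088] [ 2.0000e-03 -6.3249e+01  2.4244e+01  7.0000e-03 -0.0000e+00  0.0000e+00] 32.3
7.0 [6.873e+02 2.000e-01 5.640e+01] [ 0.24 -0.03 -2.71] [ 0.038 -0.037  0.004] [ 1.0000e-03 -6.3263e+01  2.4253e+01  5.0000e-03 -0.0000e+00 -0.0000e+00] 32.7
```

Call:
arm_command:
  translation:
    - [0,0,0.002]
    - [0,0,0.001]
    - [0,0,0]
  dr:
    - [0,0,0]
    - [0,0,0]
    - [0,0,0]

```text
time: 7.42
tool_pos: [687.4, 0.0, 54.2]
orientation: [0.138, 0.99, -0.0, 0.0]
contact_force: [-2.8, -1.5, 3.9]
gripper_width: 32.3
grip_force: 60.7
```

Call:
arm_command:
  translation:
    - [0,0,0.001]
    - [0,0,0.001]
    - [0,0,0]
  dr:
    - [0,0,0]
    - [0,0,0]
    - [0,0,0]

```text
time: 7.8
tool_pos: [687.4, 0.0, 54.1]
orientation: [0.138, 0.99, -0.0, 0.001]
contact_force: [-8.5, -0.9, 15.0]
gripper_width: 32.8
grip_force: 62.2
```

Call:
arm_command:
  translation:
    - [0,0,-0.001]
    - [0,0,0]
    - [0,0,0]
    - [0,0,0]
  dr:
    - [0,0,0]
    - [0,0,0]
    - [0,0,0]
    - [0,0,0]
  hand: 0.085

```text
time: 8.3
tool_pos: [687.1, 0.3, 51.9]
orientation: [0.138, 0.99, -0.0, -0.0]
contact_force: [0.5, -0.1, -0.7]
gripper_width: 85.0
grip_force: 0.0
```

Call:
arm_command:
  translation:
    - [0,0,-0.02]
    - [0,0,-0.04]
    - [0,0,-0.05]
    - [0,0,-0.04]
  dr:
    - [0,0,0]
    - [0,0,0]
    - [0,0,0]
    - [0,0,0]

```text
time: 8.8
tool_pos: [687.9, 0.2, 206.2]
orientation: [0.138, 0.99, 0.0, 0.002]
contact_force: [0.4, 0.5, 0.3]
gripper_width: 84.9
grip_force: 0.0
```

```bash
python3 - <<'E'
from h import *
s=sensors.get_state();print(s["tool_pos"],s["gripper_width"])
go([(517,45,200,212)])
E
```

```text
[6.87894629e+02 1.82803342e-01 2.06234246e+02] 84.94900464485382
{"translation": [[0.035, -0.001, 0.001], [0.035, 0.005, 0.001], [0.034, 0.011, 0.002], [0.031, 0.016, 0.001], [0.028, 0.022, 0.001]], "dr": [[0, 0, -9.5], [0, 0, -9.5], [0, 0, -9.5], [0, 0, -10.0], [0, 0, -9.5]]}
end [517.1  45.1 200.2] 212.1
```

Call:
arm_command:
  translation:
    - [0.035,-0.001,0.001]
    - [0.035,0.005,0.001]
    - [0.034,0.011,0.002]
    - [0.031,0.016,0.001]
    - [0.028,0.022,0.001]
    - [0,0,0]
    - [0,0,0]
  dr:
    - [0,0,-9.5]
    - [0,0,-9.5]
    - [0,0,-9.5]
    - [0,0,-10]
    - [0,0,-9.5]
    - [0,0,0]
    - [0,0,0]
  hand: 0.04

```text
time: 9.68
tool_pos: [517.7, 45.0, 197.7]
orientation: [-0.276, 0.961, -0.001, 0.001]
contact_force: [-0.3, 0.5, 0.6]
gripper_width: 40.2
grip_force: 0.0
```

```bash
cat >> h.py <<'E'
def lug(cx,cy,R=35,pic="wrist",sv=None):
    s=sensors.get_state(); p=cams.camera(pic); w=cloud(p,s)
    if sv: cv2.imwrite(sv,p["img"])
    m=(w[...,2]>76)&(w[...,2]<88)&(np.hypot(w[...,0]-cx,w[...,1]-cy)<R)
    n,l,st,c=cv2.connectedComponentsWithStats(m.astype(np.uint8))
    if n<2: print("no lug");return None
    q=w[l==1+st[1:,4].argmax()]; r=cv2.minAreaRect(q[:,:2].astype(np.float32))
    (a,b),ang=r[1],r[2]; th=ang if a>b else ang+90
    print("lug c",np.round(r[0],1),"size",np.round(r[1],1),"xang",round(th,1),"z",np.median(q[:,2]).round(1),len(q), p["img"][l==1+st[1:,4].argmax()].mean(0).round())
    return r[0],th
E
python3 - <<'E'
from h import *
s=sensors.get_state();print(s["tool_pos"],yaw_of(s["orientation"]),s["joint_efforts"].round(3),s["gripper_width"])
r=lug(517,45,sv="pics/w2.png")
b=r[1]+180 if r[1]<90 else r[1]+0
go([(*r[0],130,b),(*r[0],68,b)])
E
```

```text
[517.65763417  45.04586324 197.68013597] -147.91000696240894 [ 2.8700e-01 -4.2224e+01  2.3854e+01  1.6300e-01  9.0000e-03 -3.0000e-03] 40.20023722480291
lug c [517.8  47.8] size [30.1 14.5] xang 31.9 z 80.1 797 [99. 92. 89.]
{"translation": [[-0.001, 0.001, 0.034], [-0.0, 0.002, 0.033], [-0.0, -0.0, 0.031], [-0.0, -0.0, 0.031]], "dr": [[0, 0, 0.0], [0, 0, 0.0], [0, 0, 0.0], [0, 0, 0.0]]}
end [517.2  48.   68.4] -147.9
```

View pics/w2.png

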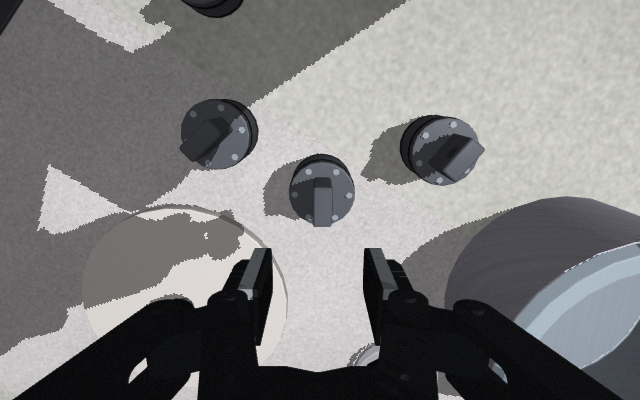

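Call:
arm_command:
  translation:
    - [-0.001,0.001,0.034]
    - [0,0.001,0.034]
    - [0,0,0.032]
    - [0,0,0.03]
    - [0,0,0]
  dr:
    - [0,0,0]
    - [0,0,0]
    - [0,0,0]
    - [0,0,0]
    - [0,0,0]

```text
time: 10.35
tool_pos: [516.4, 47.1, 65.0]
orientation: [-0.276, 0.961, 0.0, -0.001]
contact_force: [0.5, 0.5, -0.0]
gripper_width: 39.9
grip_force: 0.0
```

Call:
arm_command:
  translation:
    - [0,0,0]
    - [0,0,0]
    - [0,0,0]
    - [0,0,0]
    - [0,0,0]
  dr:
    - [0,0,0]
    - [0,0,0]
    - [0,0,0]
    - [0,0,0]
    - [0,0,0]
  hand: 0.0

```text
time: 10.98
tool_pos: [516.9, 47.4, 67.1]
orientation: [-0.277, 0.961, -0.0, 0.001]
contact_force: [-1.4, 1.5, 6.2]
gripper_width: 13.3
grip_force: 61.3
```

Call:
arm_command:
  translation:
    - [0,0,-0.01]
    - [0,0,-0.015]
    - [0,0,-0.015]
    - [0,0,0]
  dr:
    - [0,0,0]
    - [0,0,0]
    - [0,0,0]
    - [0,0,0]

```text
time: 11.48
tool_pos: [517.5, 47.3, 108.0]
orientation: [-0.277, 0.961, -0.001, 0.002]
contact_force: [0.2, -0.4, -4.5]
gripper_width: 13.2
grip_force: 60.0
```

Call:
arm_command:
  translation:
    - [0,0,0]
    - [0,0,0]
    - [0,0,0]
    - [0,0,0]
    - [0,0,0]
    - [0,0,0]
    - [0,0,0]
    - [0,0,0]
  dr:
    - [0,8,0]
    - [0,8,0]
    - [0,9,0]
    - [0,0,0]
    - [0,0,0]
    - [0,-9,0]
    - [0,-8,0]
    - [0,-8,0]

```text
time: 12.48
tool_pos: [515.8, 46.8, 108.3]
orientation: [-0.277, 0.961, -0.0, 0.004]
contact_force: [0.7, -0.7, -4.6]
gripper_width: 13.2
grip_force: 59.8
```

Call:
arm_command:
  translation:
    - [0,0,0]
    - [0,0,0]
    - [0,0,0]
    - [0,0,0]
  dr:
    - [0,0,0]
    - [0,0,0]
    - [0,0,0]
    - [0,0,0]

```text
time: 12.98
tool_pos: [517.0, 47.7, 106.1]
orientation: [-0.277, 0.961, -0.0, -0.0]
contact_force: [-0.4, 0.2, -2.7]
gripper_width: 12.9
grip_force: 59.8
```

```bash
cat >> h.py <<'E'
def eff(n=8):
    E=[];M=[]
    for i in range(n):
        if i: cams.camera("wrist")
        s=sensors.get_state(); E.append(s["joint_efforts"]); M.append(Rn.from_quat(s["orientation"]).inv().apply(s["moment"]))
    print("pos",np.round(s["tool_pos"],1),"q",np.round(s["orientation"],4),"w",round(s["gripper_width"],1),"F",np.round(s["contact_force"],1))
    print("effort4-6 first/last",np.round(E[0][3:],4),np.round(E[-1][3:],4),"tool moment mean",np.mean(M,0).round(3)); return E[-1]
E
python3 -c "
from h import *
eff(4)"
```

```text
pos [516.4  47.6 105.9] q [-2.771e-01  9.608e-01  1.000e-04 -4.000e-04] w 13.2 F [-0.7 -0.2 -4.4]
effort4-6 first/last [0.001  0.0021 0.0013] [-0.0112  0.0089  0.0006] tool moment mean [-0.012  0.014 -0.014]
```

Call:
arm_command:
  translation:
    - [0,0,0]
    - [0,0,0]
    - [0,0,0]
    - [0,0,0]
    - [0,0,0]
    - [0,0,0]
    - [0,0,0]
    - [0,0,0]
  dr:
    - [0,-8,0]
    - [0,-8,0]
    - [0,-9,0]
    - [0,0,0]
    - [0,0,0]
    - [0,9,0]
    - [0,8,0]
    - [0,8,0]

```text
time: 14.12
tool_pos: [519.1, 48.1, 108.1]
orientation: [-0.278, 0.961, -0.002, -0.001]
contact_force: [0.5, -0.6, -4.5]
gripper_width: 13.1
grip_force: 59.8
```

Call:
arm_command:
  translation:
    - [0,0,0]
    - [0,0,0]
    - [0,0,0]
    - [0,0,0]
  dr:
    - [0,0,0]
    - [0,0,0]
    - [0,0,0]
    - [0,0,0]

```text
time: 14.62
tool_pos: [515.6, 47.0, 106.4]
orientation: [-0.276, 0.961, 0.0, 0.0]
contact_force: [0.6, -0.1, -2.7]
gripper_width: 13.4
grip_force: 59.9
```

```bash
python3 -c "
from h import *
eff(4)"
```

```text
pos [516.   47.1 106.5] q [-2.765e-01  9.610e-01 -0.000e+00  2.000e-04] w 13.2 F [-0.5 -0.8 -4.6]
effort4-6 first/last [-0.0203  0.0115 -0.001 ] [-0.002   0.0038 -0.0005] tool moment mean [ 0.02   0.015 -0.001]
```

Call:
arm_command:
  translation:
    - [0,0,0]
    - [0,0,0]
    - [0,0,0]
    - [0,0,0]
    - [0,0,0]
    - [0,0,0]
  dr:
    - [0,8,0]
    - [0,8,0]
    - [0,9,0]
    - [0,0,0]
    - [0,0,0]
    - [0,0,0]

```text
time: 15.52
tool_pos: [516.1, 47.0, 107.5]
orientation: [-0.27, 0.939, -0.06, -0.206]
contact_force: [0.0, -0.4, -4.0]
gripper_width: 13.0
grip_force: 59.9
```

```bash
python3 -c "
from h import *
eff(2)"
```

```text
pos [516.1  47.  107.6] q [-0.2698  0.9386 -0.0599 -0.2065] w 13.5 F [ 0.4  0.3 -4. ]
effort4-6 first/last [ 3.5879e+00 -8.0560e-01 -3.1000e-03] [ 3.6107e+00 -8.1180e-01 -2.6000e-03] tool moment mean [-0.02  -0.698 -0.013]
```

Call:
arm_command:
  translation:
    - [0,0,0]
    - [0,0,0]
    - [0,0,0]
    - [0,0,0]
    - [0,0,0]
    - [0,0,0]
    - [0,0,0]
    - [0,0,0]
  dr:
    - [0,-9,0]
    - [0,-8,0]
    - [0,-8,0]
    - [0,0,0]
    - [0,0,0]
    - [0,0,0]
    - [0,0,0]
    - [0,0,0]

```text
time: 16.58
tool_pos: [516.4, 47.6, 105.9]
orientation: [-0.277, 0.961, 0.0, -0.0]
contact_force: [-0.5, -0.7, -3.1]
gripper_width: 12.7
grip_force: 59.9
```

```bash
python3 -c "
from h import *
eff(8)"
```

```text
pos [516.2  47.4 106.3] q [-2.768e-01  9.609e-01  0.000e+00 -1.000e-04] w 12.8 F [-0.6 -0.6 -3.3]
effort4-6 first/last [-0.01    0.0084  0.0008] [-0.0123  0.0118  0.0001] tool moment mean [ 0.003  0.005 -0.007]
```

```bash
python3 -c "
from h import *
go([(516,47,225,-148),(495,306,245,-148)])"
```

```text
{"translation": [[0.0, -0.0, -0.04], [0.0, -0.0, -0.039], [0.0, -0.0, -0.04], [-0.02, 0.038, -0.003], [-0.02, 0.039, -0.004], [-0.02, 0.038, -0.003], [-0.02, 0.039, -0.003], [-0.02, 0.038, -0.003]], "dr": [[0, 0, 0.0], [0, 0, 0.0], [0, 0, 0.0], [0, 0, 0.0], [0, 0, 0.0], [0, 0, 0.0], [0, 0, 0.0], [0, 0, 0.0]]}
{"translation": [[-0.02, 0.038, -0.004]], "dr": [[0, 0, 0.0]]}
end [495.4 306.  245.3] -147.9
```

Call:
arm_command:
  translation:
    - [0,0,-0.02]
    - [0,0,-0.04]
    - [0,0,-0.04]
    - [0,0,-0.02]
    - [-0.02,0.038,-0.003]
    - [-0.02,0.039,-0.004]
    - [-0.02,0.038,-0.003]
    - [-0.02,0.039,-0.003]
  dr:
    - [0,0,0]
    - [0,0,0]
    - [0,0,0]
    - [0,0,0]
    - [0,0,0]
    - [0,0,0]
    - [0,0,0]
    - [0,0,0]

```text
time: 17.92
tool_pos: [501.7, 221.5, 239.4]
orientation: [-0.277, 0.961, -0.0, 0.0]
contact_force: [1.2, -0.5, -4.1]
gripper_width: 13.3
grip_force: 59.9
```

Call:
arm_command:
  translation:
    - [-0.02,0.038,-0.003]
    - [-0.02,0.038,-0.003]
    - [0,0,0]
    - [0,0,0]
  dr:
    - [0,0,0]
    - [0,0,0]
    - [0,0,0]
    - [0,0,0]

```text
time: 18.42
tool_pos: [495.1, 305.6, 244.9]
orientation: [-0.277, 0.961, -0.0, -0.0]
contact_force: [0.3, -0.2, -4.1]
gripper_width: 13.0
grip_force: 60.3
```

```bash
python3 - <<'E'
from h import *
from scipy.optimize import least_squares
s=sensors.get_state(); p=cams.camera("wrist"); cv2.imwrite("pics/w3.png",p["img"]); w=cloud(p,s)
print(np.round(s["tool_pos"],1),yaw_of(s["orientation"]),s["gripper_width"])
def fit(w,lo,hi,rlo,rhi):
    c=np.array([495.,306.])
    for _ in range(4):
        d=np.hypot(w[...,0]-c[0],w[...,1]-c[1]); q=w[(w[...,2]>lo)&(w[...,2]<hi)&(d>rlo)&(d<rhi)]
        r=least_squares(lambda k:np.hypot(q[:,0]-k[0],q[:,1]-k[1])-k[2],[*c,100],loss="soft_l1"); c=r.x[:2]
    a=np.degrees(np.arctan2(*(q[:,:2]-c).T[::-1])); print(len(q),r.x.round(1),np.histogram(a,8,(-180,180))[0],np.median(q[:,2]).round(1))
fit(w,111,122,85,112)
t=cams.camera("top"); wt=cloud(t); fit(wt,108,125,80,118)
E
```

```text
[495.1 305.6 244.9] -147.84284802951328 12.972560785064372
13337 [494.9 307.   95.8] [2468 2340 1981 1597    0  905 1844 2202] 115.1
718 [494.8 304.6  96.6] [138 139 134 130  99   0   0  78] 115.2
```

View pics/w3.png

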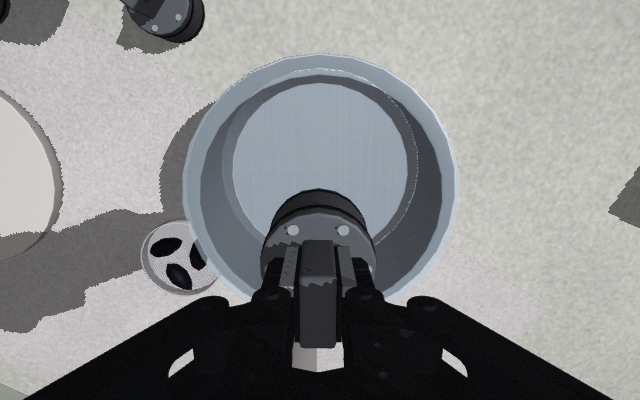

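Call:
arm_command:
  translation:
    - [0.025,0,0]
    - [0.025,0,0]
    - [0,0,0.03]
    - [0,0,0.04]
    - [0,0,0.04]
    - [0,0,0.03]
    - [0,0,0.015]
    - [0,0,0]
  dr:
    - [0,0,0]
    - [0,0,0]
    - [0,0,0]
    - [0,0,0]
    - [0,0,0]
    - [0,0,0]
    - [0,0,0]
    - [0,0,0]

```text
time: 19.52
tool_pos: [452.8, 278.6, 89.8]
orientation: [-0.276, 0.961, -0.0, -0.001]
contact_force: [0.7, -0.0, -2.5]
gripper_width: 13.3
grip_force: 60.2
```

Call:
arm_command:
  translation:
    - [0,0,0.003]
    - [0,0,0.001]
    - [0,0,0]
  dr:
    - [0,0,0]
    - [0,0,0]
    - [0,0,0]

```text
time: 19.9
tool_pos: [453.5, 279.6, 86.9]
orientation: [-0.277, 0.961, 0.0, 0.001]
contact_force: [-0.8, 1.5, -2.9]
gripper_width: 13.2
grip_force: 60.2
```

Call:
arm_command:
  translation:
    - [0,0,0.002]
    - [0,0,0.001]
    - [0,0,0]
  dr:
    - [0,0,0]
    - [0,0,0]
    - [0,0,0]

```text
time: 20.27
tool_pos: [453.0, 279.3, 83.1]
orientation: [-0.277, 0.961, -0.0, -0.0]
contact_force: [-0.1, -0.2, -3.1]
gripper_width: 13.3
grip_force: 60.2
```

Call:
arm_command:
  translation:
    - [0,0,0.001]
    - [0,0,0.001]
    - [0,0,0]
  dr:
    - [0,0,0]
    - [0,0,0]
    - [0,0,0]

```text
time: 20.65
tool_pos: [453.1, 279.4, 81.2]
orientation: [-0.277, 0.961, 0.0, -0.0]
contact_force: [0.2, -0.9, -3.2]
gripper_width: 13.4
grip_force: 60.3
```

Call:
arm_command:
  translation:
    - [0,0,0.001]
    - [0,0,0]
  dr:
    - [0,0,0]
    - [0,0,0]

```text
time: 20.9
tool_pos: [453.1, 279.5, 81.1]
orientation: [-0.277, 0.961, 0.0, 0.0]
contact_force: [-2.1, -0.7, 4.4]
gripper_width: 13.2
grip_force: 61.4
```

Call:
arm_command:
  translation:
    - [0,0,0]
    - [0,0,0]
    - [0,0,0]
    - [0,0,-0.01]
    - [0,0,-0.03]
    - [0,0,-0.04]
    - [0,0,-0.04]
    - [0,0,-0.02]
  dr:
    - [0,0,0]
    - [0,0,0]
    - [0,0,0]
    - [0,0,0]
    - [0,0,0]
    - [0,0,0]
    - [0,0,0]
    - [0,0,0]
  hand: 0.03

```text
time: 21.9
tool_pos: [454.1, 279.8, 223.5]
orientation: [-0.277, 0.961, 0.0, 0.002]
contact_force: [-0.0, -0.1, -0.0]
gripper_width: 30.1
grip_force: 0.0
```

```bash
python3 -c "
from h import *
s=sensors.get_state(); print(s['tool_pos'],s['gripper_width'])
go([(437,110,200,175)])"
```

```text
[454.13564309 279.84480317 223.46980659] 30.085201679451796
{"translation": [[0.026, -0.034, 0.006], [0.021, -0.037, 0.006], [0.014, -0.04, 0.006], [0.007, -0.042, 0.005]], "dr": [[0, 0, 9.5], [0, 0, 9.0], [0, 0, 9.5], [0, 0, 9.0]]}
end [437.  110.4 200.5] -184.9
```

Call:
arm_command:
  translation:
    - [0.026,-0.034,0.006]
    - [0.021,-0.037,0.006]
    - [0.014,-0.04,0.006]
    - [0.007,-0.042,0.005]
    - [0,0,0]
    - [0,0,0]
  dr:
    - [0,0,9.5]
    - [0,0,9]
    - [0,0,9.5]
    - [0,0,9]
    - [0,0,0]
    - [0,0,0]
  hand: 0.04

```text
time: 22.65
tool_pos: [436.4, 110.2, 197.9]
orientation: [0.042, 0.999, 0.0, 0.001]
contact_force: [1.1, 1.1, 0.0]
gripper_width: 39.7
grip_force: 0.0
```

```bash
python3 - <<'E'
from h import *
s=sensors.get_state();print(np.round(s["tool_pos"],1),yaw_of(s["orientation"]))
r=lug(437,110)
b=r[1] if abs(r[1]-175)<60 else r[1]+180
go([(*r[0],130,b),(*r[0],68,b)])
E
```

```text
[436.4 110.2 197.9] 175.18259299445364
lug c [437.6 112.2] size [13.8 30. ] xang 175.0 z 80.1 789 [92. 86. 83.]
{"translation": [[-0.001, 0.001, 0.034], [-0.0, 0.001, 0.034], [-0.0, -0.0, 0.031], [-0.0, -0.0, 0.031]], "dr": [[0, 0, 0.0], [0, 0, 0.0], [0, 0, 0.0], [0, 0, 0.0]]}
end [437.6 112.5  67.8] 175.2
```

Call:
arm_command:
  translation:
    - [-0.001,0.001,0.034]
    - [0,0.001,0.034]
    - [0,0,0.031]
    - [0,0,0.031]
    - [0,0,0]
  dr:
    - [0,0,0]
    - [0,0,0]
    - [0,0,0]
    - [0,0,0]
    - [0,0,0]

```text
time: 23.32
tool_pos: [435.4, 112.8, 65.8]
orientation: [0.041, 0.999, -0.0, -0.002]
contact_force: [-0.2, -0.3, 0.7]
gripper_width: 40.2
grip_force: 0.0
```

Call:
arm_command:
  translation:
    - [0,0,0]
    - [0,0,0]
    - [0,0,0]
    - [0,0,0]
    - [0,0,0]
  dr:
    - [0,0,0]
    - [0,0,0]
    - [0,0,0]
    - [0,0,0]
    - [0,0,0]
  hand: 0.0

```text
time: 23.95
tool_pos: [438.2, 112.3, 68.4]
orientation: [0.042, 0.999, 0.001, 0.001]
contact_force: [-1.0, 3.6, 7.2]
gripper_width: 13.3
grip_force: 61.9
```

Call:
arm_command:
  translation:
    - [0,0,-0.01]
    - [0,0,-0.015]
    - [0,0,-0.015]
    - [0,0,0]
  dr:
    - [0,0,0]
    - [0,0,0]
    - [0,0,0]
    - [0,0,0]

```text
time: 24.45
tool_pos: [437.6, 111.7, 108.2]
orientation: [0.043, 0.999, -0.0, 0.001]
contact_force: [0.2, 0.4, -2.8]
gripper_width: 13.2
grip_force: 60.3
```

Call:
arm_command:
  translation:
    - [0,0,0]
    - [0,0,0]
    - [0,0,0]
    - [0,0,0]
    - [0,0,0]
    - [0,0,0]
    - [0,0,0]
    - [0,0,0]
  dr:
    - [0,8,0]
    - [0,8,0]
    - [0,9,0]
    - [0,0,0]
    - [0,0,0]
    - [0,-9,0]
    - [0,-8,0]
    - [0,-8,0]

```text
time: 25.45
tool_pos: [436.1, 112.0, 108.7]
orientation: [0.042, 0.999, 0.0, 0.004]
contact_force: [0.0, -0.6, -4.9]
gripper_width: 12.9
grip_force: 60.2
```

Call:
arm_command:
  translation:
    - [0,0,0]
    - [0,0,0]
    - [0,0,0]
    - [0,0,0]
    - [0,0,0]
    - [0,0,0]
    - [0,0,0]
    - [0,0,0]
  dr:
    - [0,0,0]
    - [0,0,0]
    - [0,0,0]
    - [0,0,0]
    - [0,0,0]
    - [0,0,0]
    - [0,0,0]
    - [0,0,0]

```text
time: 26.45
tool_pos: [437.1, 111.9, 107.2]
orientation: [0.042, 0.999, 0.0, -0.0]
contact_force: [-0.4, -0.4, -3.8]
gripper_width: 12.9
grip_force: 60.2
```

```bash
python3 -c "
from h import *
eff(8)"
```

```text
pos [437.1 111.9 107.3] q [4.240e-02 9.991e-01 0.000e+00 1.000e-04] w 13.3 F [ 0.2 -0.3 -4.2]
effort4-6 first/last [ 0.0018 -0.0002 -0.    ] [ 0.0005  0.0002 -0.    ] tool moment mean [0.005 0.004 0.013]
```

Call:
arm_command:
  translation:
    - [0,0,0]
    - [0,0,0]
    - [0,0,0]
    - [0,0,0]
    - [0,0,0]
    - [0,0,0]
    - [0,0,0]
    - [0,0,0]
  dr:
    - [0,-8,0]
    - [0,-8,0]
    - [0,-9,0]
    - [0,0,0]
    - [0,0,0]
    - [0,9,0]
    - [0,8,0]
    - [0,8,0]

```text
time: 27.8
tool_pos: [440.9, 111.8, 109.6]
orientation: [0.043, 0.999, 0.0, -0.001]
contact_force: [0.2, 0.2, -4.4]
gripper_width: 13.3
grip_force: 60.2
```

Call:
arm_command:
  translation:
    - [0,0,0]
    - [0,0,0]
    - [0,0,0]
    - [0,0,0]
    - [0,0,0]
    - [0,0,0]
    - [0,0,0]
    - [0,0,0]
  dr:
    - [0,0,0]
    - [0,0,0]
    - [0,0,0]
    - [0,0,0]
    - [0,0,0]
    - [0,0,0]
    - [0,0,0]
    - [0,0,0]

```text
time: 28.8
tool_pos: [437.1, 111.9, 107.3]
orientation: [0.042, 0.999, -0.0, 0.0]
contact_force: [0.2, -0.1, -4.2]
gripper_width: 13.3
grip_force: 60.2
```

```bash
python3 -c "
from h import *
eff(8)"
```

```text
pos [437.1 111.8 107.3] q [ 0.0424  0.9991  0.     -0.    ] w 13.2 F [ 0.1  0.6 -4.2]
effort4-6 first/last [-0.0021  0.0003  0.    ] [-0.0018 -0.0003 -0.    ] tool moment mean [ 0.003 -0.01  -0.003]
```

```bash
python3 -c "
from h import *
go([(437,112,225,175.2),(468.5,348.4,225,122),(468.5,348.4,88,122)])"
```

```text
{"translation": [[0.0, 0.0, -0.039], [0.0, 0.0, -0.039], [0.0, 0.0, -0.04], [-0.002, 0.04, 0.0], [0.004, 0.039, 0.0], [0.011, 0.039, 0.0], [0.016, 0.036, 0.0], [0.021, 0.034, 0.0]], "dr": [[0, 0, 0.0], [0, 0, 0.0], [0, 0, 0.0], [0, 0, 9.0], [0, 0, 8.5], [0, 0, 9.0], [0, 0, 9.0], [0, 0, 9.0]]}
{"translation": [[0.027, 0.029, 0.0], [-0.0, 0.0, 0.046], [-0.0, 0.0, 0.046], [-0.0, 0.0, 0.045]], "dr": [[0, 0, 8.5], [0, 0, 0.0], [0, 0, 0.0], [0, 0, 0.0]]}
end [468.1 348.6  88.3] 122.1
```

Call:
arm_command:
  translation:
    - [0,0,-0.039]
    - [0,0,-0.039]
    - [0,0,-0.04]
    - [-0.002,0.04,0]
    - [0.004,0.039,0]
    - [0.011,0.039,0]
    - [0.016,0.036,0]
    - [0.021,0.034,0]
  dr:
    - [0,0,0]
    - [0,0,0]
    - [0,0,0]
    - [0,0,9]
    - [0,0,8.5]
    - [0,0,9]
    - [0,0,9]
    - [0,0,9]

```text
time: 30.15
tool_pos: [463.5, 310.4, 225.0]
orientation: [0.42, 0.908, -0.0, -0.0]
contact_force: [0.6, -0.0, -4.7]
gripper_width: 12.9
grip_force: 60.3
```

Call:
arm_command:
  translation:
    - [0.027,0.029,0]
    - [0,0,0]
    - [0,0,0.02]
  dr:
    - [0,0,8.5]
    - [0,0,0]
    - [0,0,0]

```text
time: 30.52
tool_pos: [468.8, 349.0, 206.0]
orientation: [0.483, 0.876, 0.001, 0.001]
contact_force: [0.2, -0.7, -4.8]
gripper_width: 13.2
grip_force: 60.8
```

Call:
arm_command:
  translation:
    - [0,0,0.04]
    - [0,0,0.04]
    - [0,0,0.025]
    - [0,0,0.013]
    - [0,0,0]
    - [0,0,0]
  dr:
    - [0,0,0]
    - [0,0,0]
    - [0,0,0]
    - [0,0,0]
    - [0,0,0]
    - [0,0,0]

```text
time: 31.28
tool_pos: [469.0, 348.9, 88.5]
orientation: [0.484, 0.875, 0.001, 0.001]
contact_force: [0.1, 0.3, -4.6]
gripper_width: 13.4
grip_force: 60.6
```

Call:
arm_command:
  translation:
    - [0,0,0.003]
    - [0,0,0.001]
    - [0,0,0.001]
    - [0,0,0]
  dr:
    - [0,0,0]
    - [0,0,0]
    - [0,0,0]
    - [0,0,0]

```text
time: 31.78
tool_pos: [468.2, 348.7, 82.5]
orientation: [0.484, 0.875, 0.0, 0.0]
contact_force: [0.9, -0.7, -1.9]
gripper_width: 13.3
grip_force: 60.8
```

Call:
arm_command:
  translation:
    - [0,0,0.001]
    - [0,0,0]
    - [0,0,0]
  dr:
    - [0,0,0]
    - [0,0,0]
    - [0,0,0]

```text
time: 32.15
tool_pos: [468.3, 348.8, 82.4]
orientation: [0.484, 0.875, 0.0, 0.0]
contact_force: [-2.0, -0.2, 5.5]
gripper_width: 13.3
grip_force: 62.0
```

```bash
python3 -c "
from h import *
eff(2)"
```

```text
pos [468.3 348.8  82.4] q [4.837e-01 8.753e-01 4.000e-04 3.000e-04] w 13.3 F [-1.7  0.2  5. ]
effort4-6 first/last [-1.114  -0.0118 -0.0193] [-1.113  -0.0124 -0.0193] tool moment mean [ 0.663 -0.01   0.012]
```

Call:
arm_command:
  translation:
    - [0,0,0.001]
    - [0,0,0]
    - [0,0,0]
  dr:
    - [0,0,0]
    - [0,0,0]
    - [0,0,0]

```text
time: 32.58
tool_pos: [468.3, 348.9, 82.4]
orientation: [0.484, 0.875, 0.001, 0.0]
contact_force: [-4.8, -0.8, 13.1]
gripper_width: 12.9
grip_force: 63.1
```

```bash
python3 -c "
from h import *
eff(2)"
```

```text
pos [468.3 348.9  82.4] q [4.836e-01 8.753e-01 6.000e-04 4.000e-04] w 13.0 F [-3.7 -0.8 12.4]
effort4-6 first/last [-2.1803  0.0102 -0.023 ] [-2.1798  0.0101 -0.0229] tool moment mean [ 1.255 -0.021  0.056]
```

Call:
arm_command:
  translation:
    - [0,0,-0.002]
    - [0,0,0]
  dr:
    - [0,0,0]
    - [0,0,0]

```text
time: 32.88
tool_pos: [468.3, 348.7, 82.5]
orientation: [0.484, 0.875, 0.0, 0.0]
contact_force: [-0.3, -0.5, 0.6]
gripper_width: 13.1
grip_force: 61.4
```

Call:
arm_command:
  translation:
    - [0,0,0]
    - [0,0,0]
    - [0,0,0]
    - [0,0,-0.01]
    - [0,0,-0.03]
    - [0,0,-0.04]
    - [0,0,-0.04]
    - [0,0,-0.02]
  dr:
    - [0,0,0]
    - [0,0,0]
    - [0,0,0]
    - [0,0,0]
    - [0,0,0]
    - [0,0,0]
    - [0,0,0]
    - [0,0,0]
  hand: 0.03

```text
time: 33.88
tool_pos: [469.1, 349.2, 225.7]
orientation: [0.484, 0.875, 0.002, 0.001]
contact_force: [-0.0, -0.4, -0.3]
gripper_width: 29.9
grip_force: 0.0
```

```bash
python3 -c "
from h import *
go([(453.1,279.5,215,-148)])"
```

```text
{"translation": [[-0.006, -0.006, 0.001], [-0.004, -0.006, 0.001], [-0.004, -0.007, 0.002], [-0.002, -0.008, 0.001], [-0.0, -0.008, 0.001], [0.0, -0.008, 0.001], [0.002, -0.007, 0.001], [0.004, -0.007, 0.002]], "dr": [[0, 0, -10.0], [0, 0, -10.0], [0, 0, -10.0], [0, 0, -10.0], [0, 0, -10.0], [0, 0, -10.0], [0, 0, -10.0], [0, 0, -10.0]]}
{"translation": [[0.004, -0.007, 0.001]], "dr": [[0, 0, -10.0]]}
end [453.5 279.6 214.7] 212.1
```

Call:
arm_command:
  translation:
    - [-0.006,-0.006,0.001]
    - [-0.004,-0.006,0.001]
    - [-0.004,-0.007,0.002]
    - [-0.002,-0.008,0.001]
    - [0,-0.008,0.001]
    - [0,-0.008,0.001]
    - [0.002,-0.007,0.001]
    - [0.004,-0.007,0.002]
  dr:
    - [0,0,-10]
    - [0,0,-10]
    - [0,0,-10]
    - [0,0,-10]
    - [0,0,-10]
    - [0,0,-10]
    - [0,0,-10]
    - [0,0,-10]

```text
time: 34.88
tool_pos: [453.8, 286.9, 213.1]
orientation: [-0.195, 0.981, 0.0, 0.001]
contact_force: [0.4, 0.1, 0.5]
gripper_width: 29.8
grip_force: 0.0
```

Call:
arm_command:
  translation:
    - [0.004,-0.007,0.001]
    - [0,0,0]
    - [0,0,0]
    - [0,0,0]
  dr:
    - [0,0,-10]
    - [0,0,0]
    - [0,0,0]
    - [0,0,0]

```text
time: 35.38
tool_pos: [452.7, 279.4, 211.5]
orientation: [-0.276, 0.961, 0.0, 0.0]
contact_force: [0.3, 0.7, -0.2]
gripper_width: 30.0
grip_force: 0.0
```

```bash
python3 -c "
from h import *
s=sensors.get_state(); print(np.round(s['tool_pos'],1),yaw_of(s['orientation'])); p=cams.camera('wrist'); cv2.imwrite('pics/w4.png',p['img']); w=cloud(p,s)
m=(w[...,2]>90)&(w[...,2]<102)&(np.hypot(w[...,0]-495,w[...,1]-306)<85)
n,l,st,c=cv2.connectedComponentsWithStats(m.astype(np.uint8))
for i in range(1,n):
  if st[i,4]>100: print(st[i],cv2.minAreaRect(w[l==i][:,:2].astype(np.float32)))
"
```

```text
[452.7 279.4 211.5] -147.91748816946242
[308 186  20  41 801] ((454.08306884765625, 279.2957763671875), (29.68600082397461, 13.82512378692627), 32.103477478027344)
[378 256  27  19 291] ((464.2561340332031, 350.82916259765625), (13.979964256286621, 19.62198829650879), 31.593219757080078)
```

View pics/w4.png

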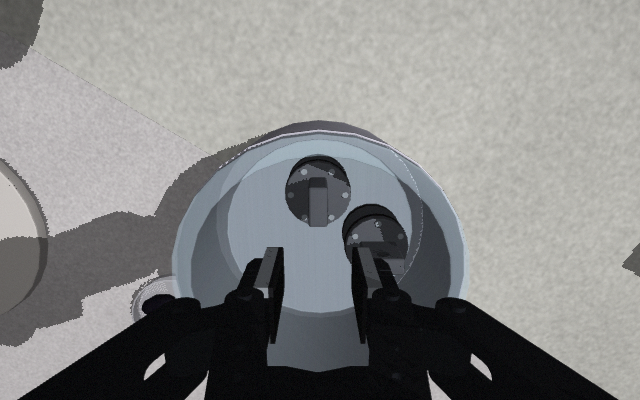

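Call:
arm_command:
  translation:
    - [0.001,0,0.034]
    - [0,0,0.034]
    - [0,0,0.031]
    - [0,0,0.029]
    - [0,0,0]
    - [0,0,0]
  dr:
    - [0,0,0]
    - [0,0,0]
    - [0,0,0]
    - [0,0,0]
    - [0,0,0]
    - [0,0,0]

```text
time: 36.17
tool_pos: [452.3, 278.9, 84.2]
orientation: [-0.277, 0.961, 0.0, 0.0]
contact_force: [0.5, 0.1, 0.3]
gripper_width: 30.1
grip_force: 0.0
```

Call:
arm_command:
  translation:
    - [0,0,0]
    - [0,0,0]
    - [0,0,0]
    - [0,0,0]
    - [0,0,0]
  dr:
    - [0,0,0]
    - [0,0,0]
    - [0,0,0]
    - [0,0,0]
    - [0,0,0]
  hand: 0.0

```text
time: 36.8
tool_pos: [452.7, 279.2, 84.8]
orientation: [-0.277, 0.961, 0.0, 0.001]
contact_force: [-1.4, 0.7, 6.4]
gripper_width: 13.0
grip_force: 59.8
```

Call:
arm_command:
  translation:
    - [0,0,-0.015]
    - [0,0,-0.03]
    - [0,0,-0.04]
    - [0,0,-0.035]
    - [0,0,-0.015]
    - [0,0,0]
  dr:
    - [0,0,0]
    - [0,0,0]
    - [0,0,0]
    - [0,0,0]
    - [0,0,0]
    - [0,0,0]

```text
time: 37.55
tool_pos: [452.0, 278.6, 218.9]
orientation: [-0.277, 0.961, 0.0, 0.001]
contact_force: [-0.2, -0.3, -4.1]
gripper_width: 13.0
grip_force: 59.0
```

Call:
arm_command:
  translation:
    - [0,0,0]
    - [0,0,0]
    - [0,0,0]
    - [0,0,0]
    - [0,0,0]
    - [0,0,0]
    - [0,0,0]
    - [0,0,0]
  dr:
    - [0,8,0]
    - [0,8,0]
    - [0,9,0]
    - [0,0,0]
    - [0,0,0]
    - [0,-9,0]
    - [0,-8,0]
    - [0,-8,0]

```text
time: 38.55
tool_pos: [451.0, 278.2, 220.6]
orientation: [-0.277, 0.961, 0.001, 0.005]
contact_force: [0.0, 0.3, -4.3]
gripper_width: 12.9
grip_force: 58.9
```

Call:
arm_command:
  translation:
    - [0,0,0]
    - [0,0,0]
    - [0,0,0]
    - [0,0,0]
    - [0,0,0]
    - [0,0,0]
    - [0,0,0]
    - [0,0,0]
  dr:
    - [0,0,0]
    - [0,0,0]
    - [0,0,0]
    - [0,0,0]
    - [0,0,0]
    - [0,0,0]
    - [0,0,0]
    - [0,0,0]

```text
time: 39.55
tool_pos: [451.7, 278.5, 218.2]
orientation: [-0.277, 0.961, 0.0, -0.0]
contact_force: [-0.2, -0.0, -4.2]
gripper_width: 13.2
grip_force: 58.8
```

```bash
python3 -c "
from h import *
eff(8)"
```

```text
pos [451.7 278.5 218.3] q [-0.2768  0.9609  0.      0.    ] w 13.2 F [ 0.8  0.6 -3.5]
effort4-6 first/last [-0.0189  0.0028 -0.    ] [-0.0193  0.0029  0.    ] tool moment mean [-0.01   0.015 -0.013]
```

Call:
arm_command:
  translation:
    - [0,0,0]
    - [0,0,0]
    - [0,0,0]
    - [0,0,0]
    - [0,0,0]
    - [0,0,0]
    - [0,0,0]
    - [0,0,0]
  dr:
    - [0,-8,0]
    - [0,-8,0]
    - [0,-9,0]
    - [0,0,0]
    - [0,0,0]
    - [0,9,0]
    - [0,8,0]
    - [0,8,0]

```text
time: 40.9
tool_pos: [455.2, 280.1, 220.7]
orientation: [-0.277, 0.961, -0.0, -0.0]
contact_force: [0.1, -0.4, -3.6]
gripper_width: 12.9
grip_force: 58.9
```

Call:
arm_command:
  translation:
    - [0,0,0]
    - [0,0,0]
    - [0,0,0]
    - [0,0,0]
    - [0,0,0]
    - [0,0,0]
    - [0,0,0]
    - [0,0,0]
  dr:
    - [0,0,0]
    - [0,0,0]
    - [0,0,0]
    - [0,0,0]
    - [0,0,0]
    - [0,0,0]
    - [0,0,0]
    - [0,0,0]

```text
time: 41.9
tool_pos: [451.7, 278.5, 218.3]
orientation: [-0.277, 0.961, 0.0, 0.0]
contact_force: [0.4, 0.2, -3.8]
gripper_width: 13.0
grip_force: 58.9
```

```bash
python3 -c "
from h import *
eff(8)"
```

```text
pos [451.7 278.5 218.3] q [-0.2768  0.9609  0.     -0.    ] w 13.1 F [ 0.2 -0.  -3.9]
effort4-6 first/last [0.0008 0.     0.    ] [ 0.0006  0.0001 -0.    ] tool moment mean [-0.016  0.016 -0.014]
```

```bash
cat >> h.py <<'E'
def mom(n=12):
    M=[];T=set();E=[]
    for i in range(n):
        cams.camera("wrist"); s=sensors.get_state()
        M.append(Rn.from_quat(s["orientation"]).inv().apply(s["moment"])); E.append(s["joint_efforts"])
    M=np.array(M); print("t",s["time"],"n",n,"tool moment",M.mean(0).round(4),"sem",(M.std(0,ddof=1)/np.sqrt(n)).round(4),"eff",np.round(E[-1][3:],4),"q",np.round(s["orientation"],4))
E
python3 - <<'E'
from h import *
import threading,time
T={}; stop=False; err=[]
def poll():
    while not stop:
        try: s=sensors.get_state(); T[s["time"]]=s["moment"]
        except Exception as e: err.append(repr(e)); break
t0=time.time(); cams.camera("wrist"); print("cam wall",time.time()-t0); t0=time.time(); sensors.get_state(); print("state wall",time.time()-t0)
th=threading.Thread(target=poll); th.start(); cams.camera("wrist"); stop=True; th.join(); print(sorted(T),err[:1])
mom(4)
E
```

```text
cam wall 0.24099469184875488
state wall 0.001584768295288086Traceback (most recent call last):
  File "<stdin>", line 9, in <module>
ValueError: cannot reshape array of size 632832 into shape (400,640,3)
```

```bash
python3 -c "
from h import *
mom(14)"
```

```text
t 43.05 n 14 tool moment [ 0.0109  0.0015 -0.0195] sem [0.0099 0.0088 0.0061] eff [-0.      0.0004 -0.    ] q [-0.2768  0.9609 -0.      0.    ]
```

Call:
arm_command:
  translation:
    - [0,0,0]
    - [0,0,0]
    - [0,0,0]
    - [0,0,0]
    - [0,0,0]
    - [0,0,0]
    - [0,0,0]
  dr:
    - [0,8,0]
    - [0,8,0]
    - [0,9,0]
    - [0,0,0]
    - [0,0,0]
    - [0,0,0]
    - [0,0,0]

```text
time: 43.92
tool_pos: [451.6, 278.5, 220.2]
orientation: [-0.27, 0.939, -0.06, -0.206]
contact_force: [0.4, 0.8, -3.7]
gripper_width: 13.2
grip_force: 58.9
```

Call:
arm_command:
  translation:
    - [0,0,0]
    - [0,0,0]
    - [0,0,0]
    - [0,0,0]
    - [0,0,0]
    - [0,0,0]
    - [0,0,0]
    - [0,0,0]
  dr:
    - [0,-5,0]
    - [0,-5,0]
    - [0,-5,0]
    - [0,-5,0]
    - [0,-3,0]
    - [0,-2,0]
    - [0,0,0]
    - [0,0,0]

```text
time: 44.92
tool_pos: [451.6, 278.4, 218.9]
orientation: [-0.277, 0.961, -0.0, 0.0]
contact_force: [0.1, 0.2, -4.2]
gripper_width: 12.9
grip_force: 59.0
```

Call:
arm_command:
  translation:
    - [0,0,0]
    - [0,0,0]
    - [0,0,0]
    - [0,0,0]
    - [0,0,0]
    - [0,0,0]
    - [0,0,0]
    - [0,0,0]
  dr:
    - [0,0,0]
    - [0,0,0]
    - [0,0,0]
    - [0,0,0]
    - [0,0,0]
    - [0,0,0]
    - [0,0,0]
    - [0,0,0]

```text
time: 45.92
tool_pos: [451.7, 278.5, 218.3]
orientation: [-0.277, 0.961, 0.0, 0.0]
contact_force: [-0.9, -0.2, -3.5]
gripper_width: 13.2
grip_force: 59.0
```

```bash
python3 -c "
from h import *
mom(14)"
```

```text
t 46.625 n 14 tool moment [-0.0134  0.0316  0.0003] sem [0.0057 0.0101 0.0092] eff [-0.0297  0.0048  0.    ] q [-0.2768  0.9609 -0.      0.    ]
```

Call:
arm_command:
  translation:
    - [0,0,0]
    - [0,0,0]
    - [0,0,0]
    - [0,0,0]
    - [0,0,0]
    - [0,0,0]
    - [0,0,0]
    - [0,0,0]
  dr:
    - [0,8,0]
    - [0,8,0]
    - [0,9,0]
    - [0,0,0]
    - [0,0,0]
    - [0,0,0]
    - [0,0,0]
    - [0,0,0]

```text
time: 47.62
tool_pos: [451.7, 278.5, 219.6]
orientation: [-0.27, 0.938, -0.06, -0.207]
contact_force: [0.3, -0.1, -3.8]
gripper_width: 13.0
grip_force: 58.9
```

Call:
arm_command:
  translation:
    - [0,0,0]
    - [0,0,0]
    - [0,0,0]
    - [0,0,0]
    - [0,0,0]
    - [0,0,0]
    - [0,0,0]
    - [0,0,0]
  dr:
    - [0,0,0]
    - [0,0,0]
    - [0,-5,0]
    - [0,-5,0]
    - [0,-5,0]
    - [0,-5,0]
    - [0,-3,0]
    - [0,-2,0]

```text
time: 48.62
tool_pos: [450.8, 278.0, 218.3]
orientation: [-0.277, 0.961, 0.0, 0.0]
contact_force: [-0.4, 0.3, -3.8]
gripper_width: 13.4
grip_force: 58.9
```

Call:
arm_command:
  translation:
    - [0,0,0]
    - [0,0,0]
    - [0,0,0]
    - [0,0,0]
    - [0,0,0]
    - [0,0,0]
    - [0,0,0]
    - [0,0,0]
  dr:
    - [0,0,0]
    - [0,0,0]
    - [0,0,0]
    - [0,0,0]
    - [0,0,0]
    - [0,0,0]
    - [0,0,0]
    - [0,0,0]

```text
time: 49.62
tool_pos: [451.7, 278.5, 218.3]
orientation: [-0.277, 0.961, -0.0, -0.0]
contact_force: [-0.6, -0.5, -4.3]
gripper_width: 13.1
grip_force: 59.0
```

```bash
python3 -c "
from h import *
mom(4)"
```

```text
t 49.825 n 4 tool moment [-0.0401  0.0342  0.0123] sem [0.0173 0.0157 0.0201] eff [-0.0301  0.0044  0.    ] q [-0.2768  0.9609  0.      0.    ]
```

Call:
arm_command:
  translation:
    - [0,0,0]
    - [0,0,0]
    - [0,0,0]
    - [0,0,0]
    - [0,0,0]
    - [0,0,0]
    - [0,0,0]
    - [0,0,0]
  dr:
    - [0,-8,0]
    - [0,-8,0]
    - [0,-9,0]
    - [0,0,0]
    - [0,0,0]
    - [0,0,0]
    - [0,0,0]
    - [0,0,0]

```text
time: 50.82
tool_pos: [452.3, 278.8, 218.4]
orientation: [-0.27, 0.938, 0.06, 0.208]
contact_force: [-0.0, -0.6, -3.7]
gripper_width: 13.3
grip_force: 59.0
```

Call:
arm_command:
  translation:
    - [0,0,0]
    - [0,0,0]
    - [0,0,0]
    - [0,0,0]
    - [0,0,0]
    - [0,0,0]
    - [0,0,0]
    - [0,0,0]
  dr:
    - [0,0,0]
    - [0,0,0]
    - [0,5,0]
    - [0,5,0]
    - [0,5,0]
    - [0,5,0]
    - [0,3,0]
    - [0,2,0]

```text
time: 51.82
tool_pos: [452.6, 279.0, 218.3]
orientation: [-0.277, 0.961, 0.0, -0.0]
contact_force: [0.3, -0.4, -3.6]
gripper_width: 13.0
grip_force: 59.0
```

Call:
arm_command:
  translation:
    - [0,0,0]
    - [0,0,0]
    - [0,0,0]
    - [0,0,0]
    - [0,0,0]
    - [0,0,0]
    - [0,0,0]
    - [0,0,0]
  dr:
    - [0,0,0]
    - [0,0,0]
    - [0,0,0]
    - [0,0,0]
    - [0,0,0]
    - [0,0,0]
    - [0,0,0]
    - [0,0,0]

```text
time: 52.82
tool_pos: [451.7, 278.5, 218.3]
orientation: [-0.277, 0.961, 0.0, -0.0]
contact_force: [-1.6, -0.6, -3.5]
gripper_width: 13.2
grip_force: 58.9
```

```bash
python3 -c "
from h import *
mom(4)"
```

```text
t 53.025 n 4 tool moment [-0.0106 -0.0161  0.0155] sem [0.017  0.0072 0.0098] eff [ 0.0062 -0.0011 -0.    ] q [-0.2768  0.9609 -0.     -0.    ]
```

```bash
python3 -c "
from h import *
go([(508.9,-349,190,-148),(508.9,-349,100,-148)],step=55)"
```

```text
{"translation": [[0.024, -0.047, 0.002], [0.024, -0.047, 0.003], [0.023, -0.046, 0.002], [0.024, -0.047, 0.002], [0.024, -0.047, 0.003], [0.024, -0.047, 0.002], [0.023, -0.047, 0.002], [0.024, -0.047, 0.003]], "dr": [[0, 0, 0.0], [0, 0, 0.0], [0, 0, 0.0], [0, 0, 0.0], [0, 0, 0.0], [0, 0, 0.0], [0, 0, 0.0], [0, 0, 0.0]]}
{"translation": [[0.024, -0.046, 0.002], [0.024, -0.047, 0.003], [0.024, -0.047, 0.002], [0.023, -0.047, 0.002], [0.0, 0.0, 0.045], [0.0, 0.0, 0.045]], "dr": [[0, 0, 0.0], [0, 0, 0.0], [0, 0, 0.0], [0, 0, 0.0], [0, 0, 0.0], [0, 0, 0.0]]}
end [ 509.4 -349.   100.3] -147.9
```

Call:
arm_command:
  translation:
    - [0.012,-0.024,0.001]
    - [0.024,-0.047,0.003]
    - [0.024,-0.047,0.002]
    - [0.024,-0.047,0.002]
    - [0.024,-0.047,0.003]
    - [0.024,-0.047,0.002]
    - [0.023,-0.047,0.002]
    - [0.024,-0.047,0.003]
  dr:
    - [0,0,0]
    - [0,0,0]
    - [0,0,0]
    - [0,0,0]
    - [0,0,0]
    - [0,0,0]
    - [0,0,0]
    - [0,0,0]

```text
time: 54.02
tool_pos: [488.2, -117.5, 200.5]
orientation: [-0.277, 0.961, -0.0, 0.0]
contact_force: [1.6, 0.4, -4.2]
gripper_width: 12.9
grip_force: 59.3
```

Call:
arm_command:
  translation:
    - [0.023,-0.047,0.002]
    - [0.024,-0.046,0.002]
    - [0.024,-0.047,0.003]
    - [0.024,-0.047,0.002]
    - [0.011,-0.022,0.001]
    - [0,0,0]
    - [0,0,0]
  dr:
    - [0,0,0]
    - [0,0,0]
    - [0,0,0]
    - [0,0,0]
    - [0,0,0]
    - [0,0,0]
    - [0,0,0]

```text
time: 54.9
tool_pos: [509.1, -348.3, 189.9]
orientation: [-0.277, 0.961, 0.001, -0.0]
contact_force: [-0.1, 0.2, -3.2]
gripper_width: 12.9
grip_force: 59.6
```

```bash
python3 -c "
from h import *
s=sensors.get_state(); print(np.round(s['tool_pos'],1),yaw_of(s['orientation']).round(1),s['gripper_width'])
p=cams.camera('wrist'); cv2.imwrite('pics/w5.png',p['img']); w=cloud(p,s)
q=w[(w[...,2]>26)&(w[...,2]<42)&(w[...,1]<-190)&(w[...,1]>-420)&(w[...,0]<590)]; print(len(q),cv2.minAreaRect(q[:,:2].astype(np.float32)))"
```

```text
[ 509.1 -348.3  189.9] -147.9 12.899569219640348
5341 ((489.3611145019531, -307.84552001953125), (150.56491088867188, 231.45880126953125), 78.01054382324219)
```

View pics/w5.png

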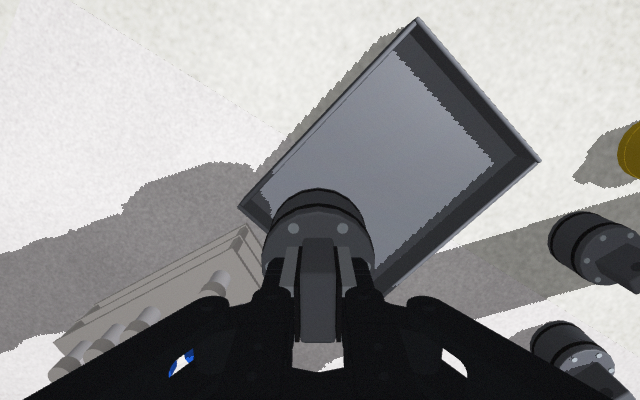

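Call:
arm_command:
  translation:
    - [0.007,0.007,0]
    - [0,0,0.02]
    - [0,0,0.04]
    - [0,0,0.03]
    - [0,0,0.015]
    - [0,0,0.005]
    - [0,0,0]
  dr:
    - [0,0,0]
    - [0,0,0]
    - [0,0,0]
    - [0,0,0]
    - [0,0,0]
    - [0,0,0]
    - [0,0,0]

```text
time: 55.82
tool_pos: [500.1, -347.0, 81.1]
orientation: [-0.277, 0.961, -0.0, 0.0]
contact_force: [0.1, -0.8, -3.7]
gripper_width: 13.0
grip_force: 59.5
```

Call:
arm_command:
  translation:
    - [0,0,0.002]
    - [0,0,0.001]
    - [0,0,0]
    - [0,0,0]
  dr:
    - [0,0,0]
    - [0,0,0]
    - [0,0,0]
    - [0,0,0]

```text
time: 56.32
tool_pos: [499.8, -346.9, 77.4]
orientation: [-0.277, 0.961, -0.0, 0.0]
contact_force: [-0.1, 0.6, -4.1]
gripper_width: 13.3
grip_force: 59.6
```

Call:
arm_command:
  translation:
    - [0,0,0.001]
    - [0,0,0.001]
    - [0,0,0]
    - [0,0,0]
  dr:
    - [0,0,0]
    - [0,0,0]
    - [0,0,0]
    - [0,0,0]

```text
time: 56.82
tool_pos: [499.7, -346.8, 75.2]
orientation: [-0.277, 0.961, 0.0, -0.0]
contact_force: [0.2, -0.8, -3.7]
gripper_width: 13.1
grip_force: 59.6
```

Call:
arm_command:
  translation:
    - [0,0,0.001]
    - [0,0,0]
    - [0,0,0]
  dr:
    - [0,0,0]
    - [0,0,0]
    - [0,0,0]

```text
time: 57.2
tool_pos: [499.8, -346.9, 74.8]
orientation: [-0.277, 0.961, -0.0, 0.0]
contact_force: [-1.5, 1.0, 3.2]
gripper_width: 13.1
grip_force: 60.6
```

Call:
arm_command:
  translation:
    - [0,0,0]
    - [0,0,0]
    - [0,0,0]
    - [0,0,-0.01]
    - [0,0,-0.03]
    - [0,0,-0.04]
    - [0,0,-0.03]
    - [0,0,-0.015]
  dr:
    - [0,0,0]
    - [0,0,0]
    - [0,0,0]
    - [0,0,0]
    - [0,0,0]
    - [0,0,0]
    - [0,0,0]
    - [0,0,0]
  hand: 0.03

```text
time: 58.2
tool_pos: [500.5, -347.5, 201.8]
orientation: [-0.277, 0.961, -0.001, 0.001]
contact_force: [0.1, -0.7, -0.0]
gripper_width: 30.2
grip_force: 0.0
```

```bash
python3 -c "
from h import *
go([(423.5,-112.5,200,158)])"
```

```text
{"translation": [[-0.01, 0.04, 0.0], [-0.004, 0.041, 0.001], [0.003, 0.041, -0.0], [0.01, 0.04, 0.0], [0.015, 0.038, 0.001], [0.021, 0.036, -0.0]], "dr": [[0, 0, 9.0], [0, 0, 9.0], [0, 0, 9.0], [0, 0, 9.0], [0, 0, 9.0], [0, 0, 9.0]]}
end [ 423.9 -112.3  199.8] -201.9
```

Call:
arm_command:
  translation:
    - [-0.01,0.04,0]
    - [-0.004,0.041,0.001]
    - [0.003,0.041,0]
    - [0.01,0.04,0]
    - [0.015,0.038,0.001]
    - [0.021,0.036,0]
    - [0,0,0]
    - [0,0,0]
  dr:
    - [0,0,9]
    - [0,0,9]
    - [0,0,9]
    - [0,0,9]
    - [0,0,9]
    - [0,0,9]
    - [0,0,0]
    - [0,0,0]
  hand: 0.04

```text
time: 59.2
tool_pos: [423.5, -112.0, 197.4]
orientation: [0.189, 0.982, -0.0, 0.0]
contact_force: [0.5, -0.4, 0.2]
gripper_width: 39.6
grip_force: 0.0
```

```bash
python3 - <<'E'
from h import *
s=sensors.get_state();print(np.round(s["tool_pos"],1),yaw_of(s["orientation"]))
r=lug(423.5,-112.5,45)
b=r[1] if abs(r[1]-158)<60 else r[1]+180
go([(*r[0],130,b),(*r[0],68,b)])
E
```

```text
[ 423.5 -112.   197.4] 158.2096591630611
lug c [ 424.  -112.3] size [14.4 29.9] xang 158.3 z 80.1 797 [52. 48. 46.]
{"translation": [[-0.0, 0.0, 0.034], [-0.0, 0.0, 0.033], [-0.0, 0.0, 0.031], [-0.0, 0.0, 0.031]], "dr": [[0, 0, 0.0], [0, 0, 0.0], [0, 0, 0.0], [0, 0, 0.0]]}
end [ 423.7 -112.4   68.4] 158.2
```

Call:
arm_command:
  translation:
    - [0,0,0.034]
    - [0,0,0.033]
    - [0,0,0.031]
    - [0,0,0.03]
    - [0,0,0]
  dr:
    - [0,0,0]
    - [0,0,0]
    - [0,0,0]
    - [0,0,0]
    - [0,0,0]

```text
time: 59.88
tool_pos: [421.7, -111.9, 67.5]
orientation: [0.19, 0.982, 0.0, -0.002]
contact_force: [-0.2, 0.6, 0.5]
gripper_width: 39.8
grip_force: 0.0
```

Call:
arm_command:
  translation:
    - [0,0,0]
    - [0,0,0]
    - [0,0,0]
    - [0,0,0]
    - [0,0,0]
  dr:
    - [0,0,0]
    - [0,0,0]
    - [0,0,0]
    - [0,0,0]
    - [0,0,0]
  hand: 0.0

```text
time: 60.5
tool_pos: [423.8, -112.0, 70.0]
orientation: [0.19, 0.982, -0.0, 0.001]
contact_force: [-0.2, 0.2, 5.7]
gripper_width: 12.8
grip_force: 63.1
```

Call:
arm_command:
  translation:
    - [0,0,-0.01]
    - [0,0,-0.015]
    - [0,0,-0.015]
    - [0,0,0]
  dr:
    - [0,0,0]
    - [0,0,0]
    - [0,0,0]
    - [0,0,0]

```text
time: 61.0
tool_pos: [423.6, -111.8, 110.1]
orientation: [0.19, 0.982, -0.0, 0.001]
contact_force: [-0.5, 0.7, -3.8]
gripper_width: 12.9
grip_force: 61.6
```

Call:
arm_command:
  translation:
    - [0,0,0]
    - [0,0,0]
    - [0,0,0]
    - [0,0,0]
    - [0,0,0]
    - [0,0,0]
    - [0,0,0]
    - [0,0,0]
  dr:
    - [0,8,0]
    - [0,8,0]
    - [0,9,0]
    - [0,0,0]
    - [0,0,0]
    - [0,0,0]
    - [0,0,0]
    - [0,0,0]

```text
time: 62.0
tool_pos: [423.2, -111.7, 110.1]
orientation: [0.185, 0.959, 0.041, -0.212]
contact_force: [0.8, 0.4, -4.6]
gripper_width: 12.8
grip_force: 61.4
```

Call:
arm_command:
  translation:
    - [0,0,0]
    - [0,0,0]
    - [0,0,0]
    - [0,0,0]
    - [0,0,0]
    - [0,0,0]
    - [0,0,0]
    - [0,0,0]
  dr:
    - [0,0,0]
    - [0,0,0]
    - [0,-5,0]
    - [0,-5,0]
    - [0,-5,0]
    - [0,-5,0]
    - [0,-3,0]
    - [0,-2,0]

```text
time: 63.0
tool_pos: [422.1, -111.2, 109.3]
orientation: [0.19, 0.982, 0.0, -0.0]
contact_force: [-0.2, -0.5, -3.9]
gripper_width: 13.1
grip_force: 61.5
```

Call:
arm_command:
  translation:
    - [0,0,0]
    - [0,0,0]
    - [0,0,0]
    - [0,0,0]
    - [0,0,0]
    - [0,0,0]
    - [0,0,0]
    - [0,0,0]
  dr:
    - [0,0,0]
    - [0,0,0]
    - [0,0,0]
    - [0,0,0]
    - [0,0,0]
    - [0,0,0]
    - [0,0,0]
    - [0,0,0]

```text
time: 64.0
tool_pos: [423.1, -111.7, 109.3]
orientation: [0.19, 0.982, -0.0, -0.0]
contact_force: [0.2, 0.1, -3.6]
gripper_width: 13.2
grip_force: 61.5
```

```bash
python3 -c "
from h import *
mom(3)"
```

```text
t 64.15 n 3 tool moment [-0.033  -0.0106  0.0212] sem [0.0208 0.0215 0.007 ] eff [-0.0017  0.0015  0.    ] q [ 0.1896  0.9819 -0.      0.    ]
```

Call:
arm_command:
  translation:
    - [0,0,0]
    - [0,0,0]
    - [0,0,0]
    - [0,0,0]
    - [0,0,0]
    - [0,0,0]
    - [0,0,0]
    - [0,0,0]
  dr:
    - [0,-8,0]
    - [0,-8,0]
    - [0,-9,0]
    - [0,0,0]
    - [0,0,0]
    - [0,0,0]
    - [0,0,0]
    - [0,0,0]

```text
time: 65.15
tool_pos: [423.8, -112.0, 109.4]
orientation: [0.185, 0.959, -0.041, 0.212]
contact_force: [-0.1, 0.5, -4.1]
gripper_width: 12.8
grip_force: 61.5
```

Call:
arm_command:
  translation:
    - [0,0,0]
    - [0,0,0]
    - [0,0,0]
    - [0,0,0]
    - [0,0,0]
    - [0,0,0]
    - [0,0,0]
    - [0,0,0]
  dr:
    - [0,0,0]
    - [0,0,0]
    - [0,5,0]
    - [0,5,0]
    - [0,5,0]
    - [0,5,0]
    - [0,3,0]
    - [0,2,0]

```text
time: 66.15
tool_pos: [424.1, -112.1, 109.4]
orientation: [0.19, 0.982, -0.0, 0.0]
contact_force: [0.1, 0.3, -3.7]
gripper_width: 12.8
grip_force: 61.5
```

Call:
arm_command:
  translation:
    - [0,0,0]
    - [0,0,0]
    - [0,0,0]
    - [0,0,0]
    - [0,0,0]
    - [0,0,0]
    - [0,0,0]
    - [0,0,0]
  dr:
    - [0,0,0]
    - [0,0,0]
    - [0,0,0]
    - [0,0,0]
    - [0,0,0]
    - [0,0,0]
    - [0,0,0]
    - [0,0,0]

```text
time: 67.15
tool_pos: [423.1, -111.7, 109.3]
orientation: [0.19, 0.982, 0.0, 0.0]
contact_force: [-0.5, 0.1, -3.4]
gripper_width: 13.2
grip_force: 61.4
```

```bash
python3 -c "
from h import *
mom(3)"
```

```text
t 67.3 n 3 tool moment [ 0.0128 -0.0098 -0.014 ] sem [0.0178 0.0095 0.0103] eff [0.0071 0.001  0.    ] q [ 0.1896  0.9819 -0.     -0.    ]
```

```bash
cat >> h.py <<'E'
def ef(n=2):
    for i in range(n): cams.camera("wrist"); s=sensors.get_state()
    m=Rn.from_quat(s["orientation"]).as_matrix(); q=s["qpos"]; u=np.array([np.cos(q[0]),np.sin(q[0])])
    print("t",round(s["time"],2),"eff",np.round(s["joint_efforts"][3:],4),"tilt mrad (radial,tang)",round(1e3*m[:2,2]@u,2),round(1e3*m[:2,2]@[-u[1],u[0]],2),"qd4",np.round(s["qd"][3:5],5),"w",round(s["gripper_width"],1))
E
python3 -c "
from h import *
ef(2)"
```

```text
t 67.4 eff [ 0.0075  0.0009 -0.    ] tilt mrad (radial,tang) -0.05 -0.0 qd4 [ 5.0e-05 -7.7e-04] w 12.9
```

Call:
arm_command:
  translation:
    - [0,0,0]
    - [0,0,0]
    - [0,0,0]
    - [0,0,0]
    - [0,0,0]
    - [0,0,0]
    - [0,0,0]
    - [0,0,0]
  dr:
    - [0,9,0]
    - [0,9,0]
    - [0,10,0]
    - [0,0,0]
    - [0,0,0]
    - [0,0,0]
    - [0,0,0]
    - [0,0,0]

```text
time: 68.4
tool_pos: [423.2, -111.7, 110.3]
orientation: [0.184, 0.953, 0.046, -0.236]
contact_force: [-0.3, -1.5, -3.7]
gripper_width: 13.0
grip_force: 61.4
```

Call:
arm_command:
  translation:
    - [0,0,0]
    - [0,0,0]
    - [0,0,0]
    - [0,0,0]
    - [0,0,0]
    - [0,0,0]
    - [0,0,0]
    - [0,0,0]
  dr:
    - [0,0,0]
    - [0,0,0]
    - [0,0,0]
    - [0,0,0]
    - [0,-6,0]
    - [0,-6,0]
    - [0,-6,0]
    - [0,-5,0]

```text
time: 69.4
tool_pos: [422.5, -111.4, 109.4]
orientation: [0.189, 0.981, 0.008, -0.042]
contact_force: [0.2, 1.1, -3.9]
gripper_width: 13.1
grip_force: 61.5
```

Call:
arm_command:
  translation:
    - [0,0,0]
    - [0,0,0]
    - [0,0,0]
    - [0,0,0]
    - [0,0,0]
    - [0,0,0]
    - [0,0,0]
    - [0,0,0]
  dr:
    - [0,-3,0]
    - [0,-2,0]
    - [0,0,0]
    - [0,0,0]
    - [0,0,0]
    - [0,0,0]
    - [0,0,0]
    - [0,0,0]

```text
time: 70.4
tool_pos: [423.1, -111.7, 109.2]
orientation: [0.19, 0.982, 0.0, -0.0]
contact_force: [0.3, 0.4, -4.2]
gripper_width: 13.0
grip_force: 61.5
```

Call:
arm_command:
  translation:
    - [0,0,0]
    - [0,0,0]
    - [0,0,0]
    - [0,0,0]
  dr:
    - [0,0,0]
    - [0,0,0]
    - [0,0,0]
    - [0,0,0]

```text
time: 70.9
tool_pos: [423.1, -111.7, 109.3]
orientation: [0.19, 0.982, -0.0, 0.0]
contact_force: [0.2, -0.1, -3.6]
gripper_width: 13.0
grip_force: 61.5
```

```bash
python3 -c "
from h import *
ef(2)"
```

```text
t 71.0 eff [0.0028 0.0012 0.    ] tilt mrad (radial,tang) 0.04 -0.0 qd4 [ 0.0014  -0.00077] w 13.1
```

```bash
python3 -c "
from h import *
go([(423,-112,215,158.2),(521.5,263.6,225,122)])"
```

```text
{"translation": [[0.0, -0.0, -0.035], [0.0, -0.0, -0.035], [0.0, -0.0, -0.036], [0.005, 0.043, -0.001], [0.009, 0.042, -0.001], [0.011, 0.042, -0.001], [0.014, 0.04, -0.001], [0.017, 0.04, -0.001]], "dr": [[0, 0, 0.0], [0, 0, 0.0], [0, 0, 0.0], [0, 0, 4.0], [0, 0, 4.0], [0, 0, 4.0], [0, 0, 4.0], [0, 0, 4.0]]}
{"translation": [[0.02, 0.038, -0.001], [0.022, 0.037, -0.002], [0.025, 0.035, -0.001], [0.027, 0.034, -0.001]], "dr": [[0, 0, 4.0], [0, 0, 4.0], [0, 0, 4.0], [0, 0, 4.0]]}
end [521.8 263.5 225.3] 122.1
```

Call:
arm_command:
  translation:
    - [0,0,-0.035]
    - [0,0,-0.035]
    - [0,0,-0.036]
    - [0.005,0.043,-0.001]
    - [0.009,0.042,-0.001]
    - [0.011,0.042,-0.001]
    - [0.014,0.04,-0.001]
    - [0.017,0.04,-0.001]
  dr:
    - [0,0,0]
    - [0,0,0]
    - [0,0,0]
    - [0,0,4]
    - [0,0,4]
    - [0,0,4]
    - [0,0,4]
    - [0,0,4]

```text
time: 72.0
tool_pos: [478.0, 98.1, 220.2]
orientation: [0.358, 0.934, -0.0, 0.0]
contact_force: [0.9, -0.7, -5.0]
gripper_width: 12.7
grip_force: 61.5
```

Call:
arm_command:
  translation:
    - [0.02,0.038,-0.001]
    - [0.022,0.037,-0.002]
    - [0.025,0.035,-0.001]
    - [0.027,0.034,-0.001]
    - [0,0,0]
    - [0,0,0]
    - [0,0,0]
  dr:
    - [0,0,4]
    - [0,0,4]
    - [0,0,4]
    - [0,0,4]
    - [0,0,0]
    - [0,0,0]
    - [0,0,0]

```text
time: 72.88
tool_pos: [521.4, 262.4, 225.1]
orientation: [0.484, 0.875, -0.0, -0.0]
contact_force: [0.9, -0.3, -4.7]
gripper_width: 12.7
grip_force: 61.8
```

```bash
python3 -c "
from h import *
s=sensors.get_state(); print(np.round(s['tool_pos'],1),yaw_of(s['orientation']).round(1),s['gripper_width'])
p=cams.camera('wrist'); cv2.imwrite('pics/w6.png',p['img'])"
```

```text
[521.4 262.4 225.1] 122.1 12.71401219012243
```

View pics/w6.png

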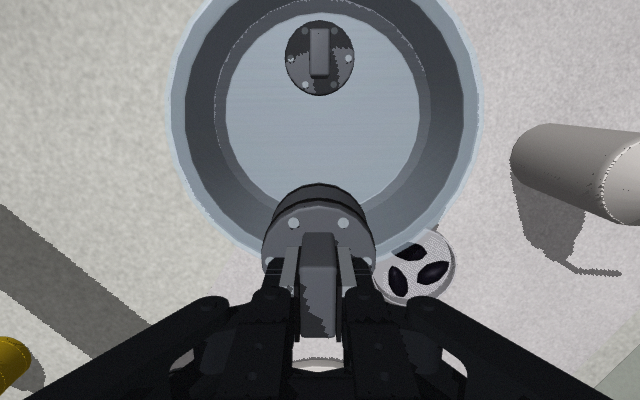

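Call:
arm_command:
  translation:
    - [0.002,0,0.02]
    - [0,0,0.04]
    - [0,0,0.04]
    - [0,0,0.025]
    - [0,0,0.012]
    - [0,0,0]
    - [0,0,0]
  dr:
    - [0,0,0]
    - [0,0,0]
    - [0,0,0]
    - [0,0,0]
    - [0,0,0]
    - [0,0,0]
    - [0,0,0]

```text
time: 73.8
tool_pos: [521.7, 265.3, 89.6]
orientation: [0.484, 0.875, 0.001, 0.001]
contact_force: [-0.1, -0.4, -3.5]
gripper_width: 13.3
grip_force: 61.7
```

Call:
arm_command:
  translation:
    - [0,0,0.002]
    - [0,0,0.001]
    - [0,0,0]
    - [0,0,0]
  dr:
    - [0,0,0]
    - [0,0,0]
    - [0,0,0]
    - [0,0,0]

```text
time: 74.3
tool_pos: [520.7, 265.2, 85.4]
orientation: [0.484, 0.875, 0.0, 0.0]
contact_force: [-1.1, -0.1, -4.2]
gripper_width: 13.0
grip_force: 61.7
```

Call:
arm_command:
  translation:
    - [0,0,0.001]
    - [0,0,0]
    - [0,0,0]
  dr:
    - [0,0,0]
    - [0,0,0]
    - [0,0,0]

```text
time: 74.68
tool_pos: [520.7, 265.2, 84.2]
orientation: [0.484, 0.875, -0.0, -0.0]
contact_force: [-0.5, -0.8, -3.1]
gripper_width: 12.9
grip_force: 61.8
```

Call:
arm_command:
  translation:
    - [0,0,0.001]
    - [0,0,0]
  dr:
    - [0,0,0]
    - [0,0,0]

```text
time: 74.92
tool_pos: [520.8, 265.3, 84.1]
orientation: [0.484, 0.875, 0.0, 0.0]
contact_force: [-2.0, -0.4, 4.4]
gripper_width: 13.3
grip_force: 62.8
```

Call:
arm_command:
  translation:
    - [0,0,0]
    - [0,0,0]
    - [0,0,0]
    - [0,0,-0.01]
    - [0,0,-0.03]
    - [0,0,-0.04]
    - [0,0,-0.04]
    - [0,0,-0.01]
  dr:
    - [0,0,0]
    - [0,0,0]
    - [0,0,0]
    - [0,0,0]
    - [0,0,0]
    - [0,0,0]
    - [0,0,0]
    - [0,0,0]
  hand: 0.03

```text
time: 75.92
tool_pos: [522.4, 265.8, 217.0]
orientation: [0.484, 0.875, 0.002, 0.002]
contact_force: [0.3, 0.7, 0.0]
gripper_width: 30.2
grip_force: 0.0
```

Call:
arm_command:
  translation:
    - [0.049,0,0]
    - [0.049,0,0]
    - [0,0,0]
    - [0,0,0]
    - [0,0,0]
  dr:
    - [0,0,0]
    - [0,0,0]
    - [0,0,0]
    - [0,0,0]
    - [0,0,0]

```text
time: 76.55
tool_pos: [469.0, 347.3, 213.0]
orientation: [0.484, 0.875, -0.0, -0.0]
contact_force: [-0.6, -0.3, 0.0]
gripper_width: 30.3
grip_force: 0.0
```

```bash
python3 -c "
from h import *
s=sensors.get_state(); print(np.round(s['tool_pos'],1),yaw_of(s['orientation'])); p=cams.camera('wrist'); w=cloud(p,s)
m=(w[...,2]>90)&(w[...,2]<102)&(np.hypot(w[...,0]-495,w[...,1]-306)<85)
n,l,st,c=cv2.connectedComponentsWithStats(m.astype(np.uint8))
for i in range(1,n):
  if st[i,4]>100: print(st[i],cv2.minAreaRect(w[l==i][:,:2].astype(np.float32)))
go([(468.3,348.8,83,122.1)])
t=cams.camera('top'); wt=cloud(t)
for d in cams.search_frame(t,'logger_1'): r=d['rect']; print(round(d['score'],2),np.round(r),np.round(wt[int(r[1]),int(r[0])]))
"
```

```text
[469.  347.3 213. ] 122.06214777822657
[308 179  21  41 785] ((467.3646240234375, 347.27203369140625), (14.44240951538086, 29.7076416015625), 32.47048568725586)
[310 300  18  36 612] ((520.0045776367188, 264.24102783203125), (13.704773902893066, 30.057275772094727), 31.856189727783203)
{"translation": [[0.001, 0.0, 0.043], [0.0, 0.0, 0.044], [0.001, 0.0, 0.043]], "dr": [[0, 0, 0.0], [0, 0, 0.0], [0, 0, 0.0]]}
end [468.  348.9  83.1] 122.0
0.84 [340. 202.  16.  20.] [518. -45.  79.]
0.77 [367. 266.  19.  19.] [ 330. -118.   83.]
0.69 [237. 203.  23.  18.] [517. 253. 100.]
0.6 [439. 209.  20.  21.] [ 497. -337.   48.]
0.59 [210. 224.  17.  17.] [462. 339.  62.]
```

Call:
arm_command:
  translation:
    - [0.001,0,0.04]
    - [0,0,0.043]
    - [0,0,0.033]
    - [0,0,0.012]
    - [0,0,0]
  dr:
    - [0,0,0]
    - [0,0,0]
    - [0,0,0]
    - [0,0,0]
    - [0,0,0]

```text
time: 77.32
tool_pos: [468.0, 348.6, 85.1]
orientation: [0.484, 0.875, -0.0, -0.0]
contact_force: [1.0, -0.1, 1.0]
gripper_width: 30.3
grip_force: 0.0
```

Call:
arm_command:
  translation:
    - [0,0,0]
    - [0,0,0]
    - [0,0,0]
    - [0,0,0]
    - [0,0,0]
  dr:
    - [0,0,0]
    - [0,0,0]
    - [0,0,0]
    - [0,0,0]
    - [0,0,0]
  hand: 0.0

```text
time: 77.95
tool_pos: [468.9, 349.5, 86.7]
orientation: [0.484, 0.875, 0.001, 0.001]
contact_force: [-2.0, -1.8, 6.3]
gripper_width: 13.2
grip_force: 64.3
```

Call:
arm_command:
  translation:
    - [0,0,-0.015]
    - [0,0,-0.03]
    - [0,0,-0.04]
    - [0,0,-0.035]
    - [0,0,-0.015]
    - [0,0,0]
  dr:
    - [0,0,0]
    - [0,0,0]
    - [0,0,0]
    - [0,0,0]
    - [0,0,0]
    - [0,0,0]

```text
time: 78.7
tool_pos: [468.3, 349.2, 220.9]
orientation: [0.484, 0.875, 0.001, 0.0]
contact_force: [-0.8, -0.1, -4.0]
gripper_width: 12.8
grip_force: 62.9
```

```bash
python3 -c "
from h import *
go([(452.6,279.5,222,212)])"
```

```text
{"translation": [[-0.006, -0.006, -0.0], [-0.004, -0.006, -0.0], [-0.004, -0.007, -0.0], [-0.002, -0.008, -0.001], [-0.0, -0.008, 0.0], [0.0, -0.008, 0.0], [0.002, -0.007, 0.0], [0.004, -0.008, -0.0]], "dr": [[0, 0, -10.0], [0, 0, -10.0], [0, 0, -10.0], [0, 0, -10.0], [0, 0, -10.0], [0, 0, -10.0], [0, 0, -10.0], [0, 0, -10.0]]}
{"translation": [[0.004, -0.006, -0.0]], "dr": [[0, 0, -10.0]]}
end [452.5 279.6 221.9] 212.1
```

Call:
arm_command:
  translation:
    - [-0.006,-0.006,0]
    - [-0.004,-0.006,0]
    - [-0.004,-0.007,0]
    - [-0.002,-0.008,0]
    - [0,-0.008,0]
    - [0,-0.008,0]
    - [0.002,-0.007,0]
    - [0.004,-0.008,0]
  dr:
    - [0,0,-10]
    - [0,0,-10]
    - [0,0,-10]
    - [0,0,-10]
    - [0,0,-10]
    - [0,0,-10]
    - [0,0,-10]
    - [0,0,-10]

```text
time: 79.7
tool_pos: [452.5, 285.7, 218.0]
orientation: [-0.195, 0.981, -0.0, -0.002]
contact_force: [0.0, -0.1, -4.5]
gripper_width: 12.9
grip_force: 62.7
```

Call:
arm_command:
  translation:
    - [0.004,-0.006,0]
    - [0,0,0]
    - [0,0,0]
    - [0,0,0]
    - [0,0,0]
    - [0,0,0]
    - [0,0,0]
    - [0,0,0]
  dr:
    - [0,0,-10]
    - [0,8,0]
    - [0,8,0]
    - [0,9,0]
    - [0,0,0]
    - [0,0,0]
    - [0,0,0]
    - [0,0,0]

```text
time: 80.7
tool_pos: [452.2, 279.4, 222.1]
orientation: [-0.27, 0.939, -0.06, -0.206]
contact_force: [-0.4, -0.6, -3.4]
gripper_width: 13.0
grip_force: 62.7
```

Call:
arm_command:
  translation:
    - [0,0,0]
    - [0,0,0]
    - [0,0,0]
    - [0,0,0]
    - [0,0,0]
    - [0,0,0]
    - [0,0,0]
    - [0,0,0]
  dr:
    - [0,0,0]
    - [0,0,0]
    - [0,-5,0]
    - [0,-5,0]
    - [0,-5,0]
    - [0,-5,0]
    - [0,-3,0]
    - [0,-2,0]

```text
time: 81.7
tool_pos: [451.3, 278.9, 220.6]
orientation: [-0.277, 0.961, 0.0, 0.0]
contact_force: [0.5, -0.1, -4.8]
gripper_width: 13.0
grip_force: 62.7
```

Call:
arm_command:
  translation:
    - [0,0,0]
    - [0,0,0]
    - [0,0,0]
    - [0,0,0]
    - [0,0,0]
    - [0,0,0]
    - [0,0,0]
    - [0,0,0]
  dr:
    - [0,0,0]
    - [0,0,0]
    - [0,0,0]
    - [0,0,0]
    - [0,0,0]
    - [0,0,0]
    - [0,0,0]
    - [0,0,0]

```text
time: 82.7
tool_pos: [452.2, 279.4, 220.3]
orientation: [-0.277, 0.961, -0.0, -0.0]
contact_force: [0.8, -0.0, -3.7]
gripper_width: 12.8
grip_force: 62.7
```

```bash
python3 -c "
from h import *
ef(2)"
```

```text
t 82.8 eff [-0.0025 -0.0009 -0.    ] tilt mrad (radial,tang) 0.04 -0.01 qd4 [0.00072 0.00047] w 12.8
```

Call:
arm_command:
  translation:
    - [0,0,0]
    - [0,0,0]
    - [0,0,0]
    - [0,0,0]
    - [0,0,0]
    - [0,0,0]
    - [0,0,0]
    - [0,0,0]
  dr:
    - [0,-8,0]
    - [0,-8,0]
    - [0,-9,0]
    - [0,0,0]
    - [0,0,0]
    - [0,0,0]
    - [0,0,0]
    - [0,0,0]

```text
time: 83.8
tool_pos: [452.9, 279.7, 220.4]
orientation: [-0.27, 0.938, 0.06, 0.208]
contact_force: [0.1, 0.1, -4.3]
gripper_width: 12.9
grip_force: 62.8
```

Call:
arm_command:
  translation:
    - [0,0,0]
    - [0,0,0]
    - [0,0,0]
    - [0,0,0]
    - [0,0,0]
    - [0,0,0]
    - [0,0,0]
    - [0,0,0]
  dr:
    - [0,0,0]
    - [0,0,0]
    - [0,5,0]
    - [0,5,0]
    - [0,5,0]
    - [0,5,0]
    - [0,3,0]
    - [0,2,0]

```text
time: 84.8
tool_pos: [453.2, 279.9, 220.3]
orientation: [-0.277, 0.961, 0.0, 0.0]
contact_force: [0.8, 0.5, -4.2]
gripper_width: 12.9
grip_force: 62.7
```

Call:
arm_command:
  translation:
    - [0,0,0]
    - [0,0,0]
    - [0,0,0]
    - [0,0,0]
    - [0,0,0]
    - [0,0,0]
    - [0,0,0]
    - [0,0,0]
  dr:
    - [0,0,0]
    - [0,0,0]
    - [0,0,0]
    - [0,0,0]
    - [0,0,0]
    - [0,0,0]
    - [0,0,0]
    - [0,0,0]

```text
time: 85.8
tool_pos: [452.3, 279.4, 220.3]
orientation: [-0.277, 0.961, -0.0, 0.0]
contact_force: [-0.5, 0.1, -3.7]
gripper_width: 13.0
grip_force: 62.7
```

```bash
python3 -c "
from h import *
ef(2)"
```

```text
t 85.9 eff [ 0.     -0.0008  0.    ] tilt mrad (radial,tang) 0.05 -0.04 qd4 [ 0.00025 -0.00048] w 12.8
```

Call:
arm_command:
  translation:
    - [0,0,0.02]
    - [0,0,0.04]
    - [0,0,0.04]
    - [0,0,0.02]
    - [0,0,0.01]
    - [0,0,0]
    - [0,0,0]
  dr:
    - [0,0,0]
    - [0,0,0]
    - [0,0,0]
    - [0,0,0]
    - [0,0,0]
    - [0,0,0]
    - [0,0,0]

```text
time: 86.78
tool_pos: [453.1, 279.8, 91.3]
orientation: [-0.277, 0.961, 0.0, 0.001]
contact_force: [-0.4, 0.2, -2.9]
gripper_width: 13.2
grip_force: 62.5
```

Call:
arm_command:
  translation:
    - [0,0,0.002]
    - [0,0,0.001]
    - [0,0,0]
    - [0,0,0]
  dr:
    - [0,0,0]
    - [0,0,0]
    - [0,0,0]
    - [0,0,0]

```text
time: 87.28
tool_pos: [452.4, 279.4, 87.4]
orientation: [-0.277, 0.961, -0.0, 0.0]
contact_force: [-0.6, -0.4, -4.0]
gripper_width: 13.1
grip_force: 62.5
```

Call:
arm_command:
  translation:
    - [0,0,0.001]
    - [0,0,0]
    - [0,0,0]
  dr:
    - [0,0,0]
    - [0,0,0]
    - [0,0,0]

```text
time: 87.65
tool_pos: [452.5, 279.4, 86.7]
orientation: [-0.277, 0.961, -0.0, 0.0]
contact_force: [-0.8, -1.4, 2.9]
gripper_width: 13.1
grip_force: 63.6
```

Call:
arm_command:
  translation:
    - [0,0,0]
    - [0,0,0]
    - [0,0,0]
    - [0,0,-0.01]
    - [0,0,-0.03]
    - [0,0,-0.04]
    - [0,0,-0.04]
    - [0,0,-0.01]
  dr:
    - [0,0,0]
    - [0,0,0]
    - [0,0,0]
    - [0,0,0]
    - [0,0,0]
    - [0,0,0]
    - [0,0,0]
    - [0,0,0]
  hand: 0.03

```text
time: 88.65
tool_pos: [453.9, 280.2, 219.7]
orientation: [-0.277, 0.961, 0.0, 0.003]
contact_force: [0.3, 0.3, -0.5]
gripper_width: 30.2
grip_force: 0.0
```

```bash
python3 -c "
from h import *
go([(521,-47.5,200,164)])"
```

```text
{"translation": [[0.017, -0.045, 0.003], [0.011, -0.046, 0.003], [0.005, -0.048, 0.002], [0.001, -0.047, 0.003], [-0.006, -0.048, 0.003], [-0.012, -0.046, 0.003], [-0.017, -0.045, 0.003]], "dr": [[0, 0, 7.0], [0, 0, 7.0], [0, 0, 6.5], [0, 0, 7.0], [0, 0, 7.0], [0, 0, 7.0], [0, 0, 6.5]]}
end [521.1 -47.7 199.7] -195.9
```

Call:
arm_command:
  translation:
    - [0.017,-0.045,0.003]
    - [0.011,-0.046,0.003]
    - [0.005,-0.048,0.002]
    - [0.001,-0.047,0.003]
    - [-0.006,-0.048,0.003]
    - [-0.012,-0.046,0.003]
    - [-0.017,-0.045,0.003]
    - [0,0,0]
  dr:
    - [0,0,7]
    - [0,0,7]
    - [0,0,6.5]
    - [0,0,7]
    - [0,0,7]
    - [0,0,7]
    - [0,0,6.5]
    - [0,0,0]
  hand: 0.04

```text
time: 89.65
tool_pos: [519.6, -51.2, 195.4]
orientation: [0.14, 0.99, -0.0, -0.0]
contact_force: [0.8, 0.2, 0.5]
gripper_width: 39.7
grip_force: 0.0
```

Call:
arm_command:
  translation:
    - [0,0,0]
    - [0,0,0]
  dr:
    - [0,0,0]
    - [0,0,0]

```text
time: 89.9
tool_pos: [519.1, -47.2, 196.1]
orientation: [0.137, 0.991, 0.0, -0.0]
contact_force: [0.4, 0.9, 0.1]
gripper_width: 39.9
grip_force: 0.0
```

```bash
python3 - <<'E'
from h import *
s=sensors.get_state();print(np.round(s["tool_pos"],1),yaw_of(s["orientation"]))
r=lug(521,-47.5,45)
b=r[1] if abs(r[1]-164)<60 else r[1]+180
go([(*r[0],130,b),(*r[0],69,b)])
E
```

```text
[519.1 -47.2 196.1] 164.25793187381876
lug c [521.9 -47.3] size [14.4 29.6] xang 164.2 z 80.1 777 [89. 82. 79.]
{"translation": [[-0.001, 0.0, 0.033], [-0.002, 0.001, 0.033], [0.0, -0.0, 0.031], [0.0, -0.0, 0.03]], "dr": [[0, 0, 0.0], [0, 0, 0.0], [0, 0, 0.0], [0, 0, 0.0]]}
end [522.4 -47.   69.2] 164.3
```

Call:
arm_command:
  translation:
    - [-0.001,0,0.033]
    - [-0.001,0.001,0.033]
    - [0,0,0.031]
    - [0,0,0.027]
    - [0,0,0]
  dr:
    - [0,0,0]
    - [0,0,0]
    - [0,0,0]
    - [0,0,0]
    - [0,0,0]

```text
time: 90.58
tool_pos: [519.9, -46.6, 70.7]
orientation: [0.137, 0.991, 0.0, -0.002]
contact_force: [-0.4, 0.1, -0.9]
gripper_width: 39.9
grip_force: 0.0
```

Call:
arm_command:
  translation:
    - [0,0,0]
    - [0,0,0]
    - [0,0,0]
    - [0,0,0]
    - [0,0,0]
  dr:
    - [0,0,0]
    - [0,0,0]
    - [0,0,0]
    - [0,0,0]
    - [0,0,0]
  hand: 0.0

```text
time: 91.2
tool_pos: [522.7, -47.8, 73.4]
orientation: [0.138, 0.99, 0.0, 0.001]
contact_force: [-0.8, 3.1, 6.5]
gripper_width: 13.1
grip_force: 64.2
```

Call:
arm_command:
  translation:
    - [0,0,-0.01]
    - [0,0,-0.015]
    - [0,0,-0.015]
    - [0,0,0]
  dr:
    - [0,0,0]
    - [0,0,0]
    - [0,0,0]
    - [0,0,0]

```text
time: 91.7
tool_pos: [523.0, -48.4, 114.0]
orientation: [0.138, 0.99, -0.0, 0.002]
contact_force: [0.6, -0.2, -4.8]
gripper_width: 13.2
grip_force: 62.7
```

Call:
arm_command:
  translation:
    - [0,0,0]
    - [0,0,0]
    - [0,0,0]
    - [0,0,0]
    - [0,0,0]
    - [0,0,0]
    - [0,0,0]
    - [0,0,0]
  dr:
    - [0,8,0]
    - [0,8,0]
    - [0,9,0]
    - [0,0,0]
    - [0,0,0]
    - [0,0,0]
    - [0,0,0]
    - [0,0,0]

```text
time: 92.7
tool_pos: [521.8, -47.9, 113.3]
orientation: [0.135, 0.967, 0.03, -0.213]
contact_force: [0.3, -0.4, -4.3]
gripper_width: 12.9
grip_force: 62.6
```

Call:
arm_command:
  translation:
    - [0,0,0]
    - [0,0,0]
    - [0,0,0]
    - [0,0,0]
    - [0,0,0]
    - [0,0,0]
    - [0,0,0]
    - [0,0,0]
  dr:
    - [0,0,0]
    - [0,0,0]
    - [0,-5,0]
    - [0,-5,0]
    - [0,-5,0]
    - [0,-5,0]
    - [0,-3,0]
    - [0,-2,0]

```text
time: 93.7
tool_pos: [520.6, -47.7, 112.3]
orientation: [0.138, 0.99, 0.0, -0.0]
contact_force: [-0.0, 0.4, -3.3]
gripper_width: 12.7
grip_force: 62.6
```

Call:
arm_command:
  translation:
    - [0,0,0]
    - [0,0,0]
    - [0,0,0]
    - [0,0,0]
    - [0,0,0]
    - [0,0,0]
    - [0,0,0]
    - [0,0,0]
  dr:
    - [0,0,0]
    - [0,0,0]
    - [0,0,0]
    - [0,0,0]
    - [0,0,0]
    - [0,0,0]
    - [0,0,0]
    - [0,0,0]

```text
time: 94.7
tool_pos: [521.7, -48.0, 112.3]
orientation: [0.138, 0.99, -0.0, -0.0]
contact_force: [-0.1, -0.7, -4.0]
gripper_width: 13.0
grip_force: 62.6
```

```bash
python3 -c "
from h import *
ef(2)"
```

```text
t 94.8 eff [-0.0172  0.0009 -0.    ] tilt mrad (radial,tang) 0.06 -0.0 qd4 [ 0.00277 -0.00202] w 12.9
```

Call:
arm_command:
  translation:
    - [0,0,0]
    - [0,0,0]
    - [0,0,0]
    - [0,0,0]
    - [0,0,0]
    - [0,0,0]
    - [0,0,0]
    - [0,0,0]
  dr:
    - [0,-8,0]
    - [0,-8,0]
    - [0,-9,0]
    - [0,0,0]
    - [0,0,0]
    - [0,0,0]
    - [0,0,0]
    - [0,0,0]

```text
time: 95.8
tool_pos: [522.5, -48.2, 112.4]
orientation: [0.135, 0.967, -0.03, 0.214]
contact_force: [0.1, -0.0, -5.0]
gripper_width: 12.7
grip_force: 62.7
```

Call:
arm_command:
  translation:
    - [0,0,0]
    - [0,0,0]
    - [0,0,0]
    - [0,0,0]
    - [0,0,0]
    - [0,0,0]
    - [0,0,0]
    - [0,0,0]
  dr:
    - [0,0,0]
    - [0,0,0]
    - [0,5,0]
    - [0,5,0]
    - [0,5,0]
    - [0,5,0]
    - [0,3,0]
    - [0,2,0]

```text
time: 96.8
tool_pos: [522.8, -48.3, 112.3]
orientation: [0.138, 0.99, -0.0, 0.0]
contact_force: [-0.4, -1.0, -4.6]
gripper_width: 12.9
grip_force: 62.6
```

Call:
arm_command:
  translation:
    - [0,0,0]
    - [0,0,0]
    - [0,0,0]
    - [0,0,0]
    - [0,0,0]
    - [0,0,0]
    - [0,0,0]
    - [0,0,0]
  dr:
    - [0,0,0]
    - [0,0,0]
    - [0,0,0]
    - [0,0,0]
    - [0,0,0]
    - [0,0,0]
    - [0,0,0]
    - [0,0,0]

```text
time: 97.8
tool_pos: [521.7, -48.0, 112.3]
orientation: [0.138, 0.99, -0.0, 0.0]
contact_force: [0.3, 0.7, -4.2]
gripper_width: 12.8
grip_force: 62.6
```

```bash
python3 -c "
from h import *
ef(2)"
```

```text
t 97.9 eff [ 0.0184  0.0025 -0.    ] tilt mrad (radial,tang) -0.03 -0.02 qd4 [-0.00078  0.00034] w 12.5
```

```bash
python3 -c "
from h import *
go([(522,-48,150,164.2),(445,-270,150,164.2),(445,-270,90,164.2)])"
```

```text
{"translation": [[-0.0, 0.0, -0.038], [0.003, -0.047, 0.0], [0.002, -0.047, 0.0], [0.003, -0.047, 0.0], [0.003, -0.047, 0.0], [0.002, -0.046, 0.0], [0.0, -0.0, 0.03], [0.0, -0.0, 0.03]], "dr": [[0, 0, 0.0], [0, 0, 0.0], [0, 0, 0.0], [0, 0, 0.0], [0, 0, 0.0], [0, 0, 0.0], [0, 0, 0.0], [0, 0, 0.0]]}
end [ 445.3 -269.6   90.3] 164.1
```

Call:
arm_command:
  translation:
    - [0,0,-0.038]
    - [0.003,-0.047,0]
    - [0.002,-0.047,0]
    - [0.003,-0.047,0]
    - [0.003,-0.047,0]
    - [0.002,-0.046,0]
    - [0,0,0]
    - [0,0,0.03]
  dr:
    - [0,0,0]
    - [0,0,0]
    - [0,0,0]
    - [0,0,0]
    - [0,0,0]
    - [0,0,0]
    - [0,0,0]
    - [0,0,0]

```text
time: 98.9
tool_pos: [446.9, -271.2, 121.9]
orientation: [0.139, 0.99, -0.001, 0.002]
contact_force: [0.1, -0.3, -4.5]
gripper_width: 13.3
grip_force: 62.8
```

Call:
arm_command:
  translation:
    - [0,0,0.03]
    - [0,0,0.007]
    - [0,0,0]
    - [0,0,0]
  dr:
    - [0,0,0]
    - [0,0,0]
    - [0,0,0]
    - [0,0,0]

```text
time: 99.4
tool_pos: [446.2, -269.9, 84.5]
orientation: [0.138, 0.99, -0.001, 0.001]
contact_force: [-0.0, -0.1, -4.1]
gripper_width: 12.9
grip_force: 62.4
```

Call:
arm_command:
  translation:
    - [0,0,0.002]
    - [0,0,0.001]
    - [0,0,0]
    - [0,0,0]
  dr:
    - [0,0,0]
    - [0,0,0]
    - [0,0,0]
    - [0,0,0]

```text
time: 99.9
tool_pos: [445.3, -269.6, 80.4]
orientation: [0.138, 0.99, -0.0, 0.0]
contact_force: [-0.1, 0.6, -4.1]
gripper_width: 12.9
grip_force: 62.5
```

Call:
arm_command:
  translation:
    - [0,0,0.002]
    - [0,0,0]
    - [0,0,0]
  dr:
    - [0,0,0]
    - [0,0,0]
    - [0,0,0]

```text
time: 100.28
tool_pos: [445.3, -269.6, 78.2]
orientation: [0.138, 0.99, 0.0, -0.0]
contact_force: [-0.4, -0.6, -4.2]
gripper_width: 13.1
grip_force: 62.5
```

Call:
arm_command:
  translation:
    - [0,0,0.001]
    - [0,0,0]
    - [0,0,0]
  dr:
    - [0,0,0]
    - [0,0,0]
    - [0,0,0]

```text
time: 100.65
tool_pos: [445.4, -269.6, 77.5]
orientation: [0.138, 0.99, -0.0, 0.0]
contact_force: [-0.6, 0.3, -0.8]
gripper_width: 13.1
grip_force: 62.8
```

Call:
arm_command:
  translation:
    - [0,0,0]
    - [0,0,0]
    - [0,0,0]
    - [0,0,-0.01]
    - [0,0,-0.03]
    - [0,0,-0.04]
    - [0,0,-0.04]
    - [0,0,-0.02]
  dr:
    - [0,0,0]
    - [0,0,0]
    - [0,0,0]
    - [0,0,0]
    - [0,0,0]
    - [0,0,0]
    - [0,0,0]
    - [0,0,0]
  hand: 0.03

```text
time: 101.65
tool_pos: [446.2, -270.2, 220.5]
orientation: [0.138, 0.99, -0.001, 0.002]
contact_force: [0.2, 0.8, 0.5]
gripper_width: 30.0
grip_force: 0.0
```

```bash
python3 -c "
from h import *
go([(650,0,200,164)])"
```

```text
{"translation": [[-0.015, 0.039, 0.003], [-0.016, 0.04, 0.002], [-0.015, 0.039, 0.003], [-0.015, 0.04, 0.002], [-0.015, 0.039, 0.003], [-0.016, 0.04, 0.002], [-0.015, 0.039, 0.003], [-0.015, 0.04, 0.003]], "dr": [[0, 0, 0.0], [0, 0, 0.0], [0, 0, 0.0], [0, 0, 0.0], [0, 0, 0.0], [0, 0, 0.0], [0, 0, 0.0], [0, 0, 0.0]]}
end [6.499e+02 4.000e-01 1.995e+02] 164.1
```

Call:
arm_command:
  translation:
    - [-0.015,0.039,0.003]
    - [-0.016,0.04,0.002]
    - [-0.015,0.039,0.003]
    - [-0.015,0.04,0.002]
    - [-0.015,0.039,0.003]
    - [-0.016,0.04,0.002]
    - [-0.015,0.039,0.003]
    - [-0.015,0.04,0.003]
  dr:
    - [0,0,0]
    - [0,0,0]
    - [0,0,0]
    - [0,0,0]
    - [0,0,0]
    - [0,0,0]
    - [0,0,0]
    - [0,0,0]
  hand: 0.085

```text
time: 102.65
tool_pos: [649.8, 2.2, 197.0]
orientation: [0.138, 0.99, -0.0, 0.0]
contact_force: [0.3, -1.0, 0.3]
gripper_width: 85.0
grip_force: 0.0
```

Call:
arm_command:
  translation:
    - [-0.036,0.01,0]
    - [0,0,0]
    - [0,0,0]
  dr:
    - [0,0,0]
    - [0,0,0]
    - [0,0,0]

```text
time: 103.02
tool_pos: [685.7, 0.8, 196.3]
orientation: [0.138, 0.99, -0.0, -0.0]
contact_force: [-0.4, -0.4, 0.1]
gripper_width: 84.9
grip_force: 0.0
```

```bash
python3 - <<'E'
from h import *
s=sensors.get_state(); print(np.round(s["tool_pos"],1),yaw_of(s["orientation"]))
p=cams.camera("wrist"); w=cloud(p,s); z=w[...,2]
q=w[(z>60)&(z<72)&(np.hypot(w[...,0]-687,w[...,1])<40)]; print("knob",len(q),cv2.minEnclosingCircle(q[:,:2].astype(np.float32)))
q=w[(z>20)&(z<32)&(np.hypot(w[...,0]-687,w[...,1])<115)]; print("flange",len(q),cv2.minEnclosingCircle(q[:,:2].astype(np.float32)))
t=cams.camera("top"); wt=cloud(t); cv2.imwrite("pics/t2.png",cv2.resize(t["img"][110:310,150:500],None,fx=2.2,fy=2.2))
for nm in ("wash_bottle","tube_rack","mussel_dish"):
    for d in cams.search_frame(t,nm)[:1]: print(nm,np.round(d["rect"]),np.round(wt[int(d["rect"][1]),int(d["rect"][0])]))
E
```

```text
[685.7   0.8 196.3] 164.13209606851944
knob 1498 ((685.0598754882812, -1.225368618965149), 16.909914016723633)
flange 37844 ((685.2459716796875, -1.4914675951004028), 97.99048614501953)
wash_bottle [190. 135.  32.  50.] [706. 376. 148.]
tube_rack [456. 151.  46.  66.] [ 666. -393.   60.]
mussel_dish [250. 162.  33.  30.] [657. 229.   9.]
```

View pics/t2.png

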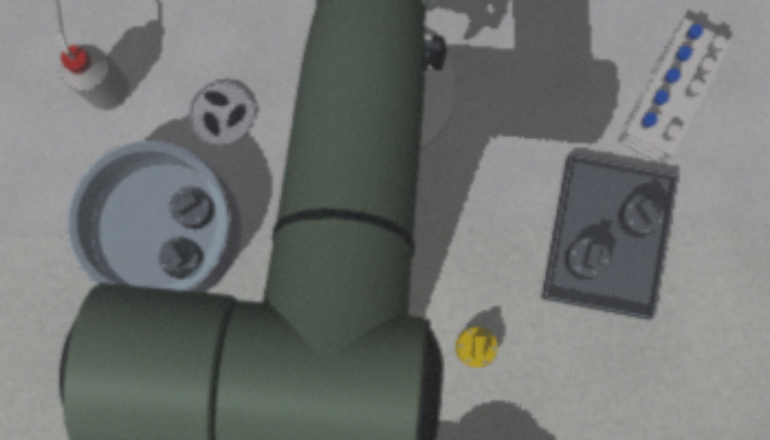

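Call:
arm_command:
  translation:
    - [-0.001,-0.001,0.03]
    - [0,0,0.04]
    - [0,0,0.04]
    - [0,0,0.02]
    - [0,0,0.009]
    - [0,0,0]
    - [0,0,0]
  dr:
    - [0,0,0]
    - [0,0,0]
    - [0,0,0]
    - [0,0,0]
    - [0,0,0]
    - [0,0,0]
    - [0,0,0]

```text
time: 104.15
tool_pos: [688.0, -0.5, 58.7]
orientation: [0.138, 0.99, 0.0, 0.001]
contact_force: [0.3, -0.2, 0.1]
gripper_width: 84.8
grip_force: 0.0
```

Call:
arm_command:
  translation:
    - [0,0,0]
    - [0,0,0]
    - [0,0,0]
    - [0,0,0]
    - [0,0,0]
    - [0,0,0]
    - [0,0,0]
  dr:
    - [0,0,0]
    - [0,0,0]
    - [0,0,0]
    - [0,0,0]
    - [0,0,0]
    - [0,0,0]
    - [0,0,0]
  hand: 0.0

```text
time: 105.02
tool_pos: [687.5, -0.2, 57.9]
orientation: [0.138, 0.99, 0.0, 0.001]
contact_force: [-0.8, 0.4, 5.5]
gripper_width: 32.4
grip_force: 60.2
```

Call:
arm_command:
  translation:
    - [0,0,-0.01]
    - [0,0,-0.03]
    - [0,0,-0.045]
    - [0,0,-0.045]
    - [0,0,-0.02]
    - [0,0,0]
    - [0,0,0]
  dr:
    - [0,0,0]
    - [0,0,0]
    - [0,0,0]
    - [0,0,0]
    - [0,0,0]
    - [0,0,0]
    - [0,0,0]

```text
time: 105.9
tool_pos: [686.0, -0.4, 205.4]
orientation: [0.138, 0.99, -0.0, -0.001]
contact_force: [-0.1, 0.1, -3.5]
gripper_width: 32.2
grip_force: 60.0
```

```bash
python3 - <<'E'
from h import *
s=sensors.get_state(); t=s["tool_pos"]; print(np.round(t,1),yaw_of(s["orientation"]),s["gripper_width"])
p=cams.camera("wrist"); w=cloud(p,s); z=w[...,2]; d=np.hypot(w[...,0]-t[0],w[...,1]-t[1])
q=w[(d<115)&(z>t[2]-54+20)&(z<t[2]-54+32)]; c,r=cv2.minEnclosingCircle(q[:,:2].astype(np.float32)); print("flange",len(q),np.round(c,1),r,"rel",np.array(c)-t[:2])
n=np.linalg.lstsq(np.c_[q[:,:2]-t[:2],np.ones(len(q))],q[:,2],rcond=None)[0]; print("plane slope",n)
go([(496,306,215,164)])
E
```

```text
[ 6.860e+02 -4.000e-01  2.054e+02] 164.13608161701424 32.20609457141899
flange 88021 [683.8  -1.8] 97.69892883300781 rel [-2.22959446 -1.42326626]
plane slope [-3.79274551e-03 -6.87195596e-04  1.72763511e+02]
{"translation": [[0.033, 0.03, -0.001], [0.034, 0.031, -0.001], [0.033, 0.03, -0.002], [0.033, 0.03, -0.001], [0.033, 0.031, -0.001], [0.034, 0.03, -0.001], [0.033, 0.03, -0.002], [0.033, 0.031, -0.001]], "dr": [[0, 0, 0.0], [0, 0, 0.0], [0, 0, 0.0], [0, 0, 0.0], [0, 0, 0.0], [0, 0, 0.0], [0, 0, 0.0], [0, 0, 0.0]]}
end [496.4 306.1 215.1] 164.1
```

Call:
arm_command:
  translation:
    - [0.017,0.015,-0.001]
    - [0.033,0.03,-0.001]
    - [0.033,0.03,-0.002]
    - [0.033,0.03,-0.001]
    - [0.033,0.031,-0.001]
    - [0.034,0.03,-0.001]
    - [0.033,0.031,-0.002]
    - [0.033,0.031,-0.001]
  dr:
    - [0,0,0]
    - [0,0,0]
    - [0,0,0]
    - [0,0,0]
    - [0,0,0]
    - [0,0,0]
    - [0,0,0]
    - [0,0,0]

```text
time: 106.95
tool_pos: [508.1, 287.8, 215.8]
orientation: [0.138, 0.99, -0.001, -0.001]
contact_force: [0.2, 0.6, -1.8]
gripper_width: 32.1
grip_force: 60.0
```

Call:
arm_command:
  translation:
    - [0.016,0.016,0]
    - [0,0,0]
    - [0,0,0]
    - [0,0,0]
    - [0,0,0]
  dr:
    - [0,0,0]
    - [0,0,0]
    - [0,0,0]
    - [0,0,0]
    - [0,0,0]

```text
time: 107.58
tool_pos: [499.3, 306.0, 217.1]
orientation: [0.139, 0.99, -0.0, -0.0]
contact_force: [-0.5, 0.2, -3.3]
gripper_width: 32.3
grip_force: 60.1
```

```bash
python3 - <<'E'
from h import *
s=sensors.get_state(); t=s["tool_pos"]; print(np.round(t,1),yaw_of(s["orientation"]),s["gripper_width"])
p=cams.camera("wrist"); cv2.imwrite("pics/w7.png",p["img"]); w=cloud(p,s); z=w[...,2]; d=np.hypot(w[...,0]-t[0],w[...,1]-t[1])
q=w[(d<115)&(z>t[2]-58+20)&(z<t[2]-58+34)]; c,r=cv2.minEnclosingCircle(q[:,:2].astype(np.float32)); print("flange",len(q),np.round(c,1),r,"rel",np.array(c)-t[:2])
go([(497.6,307.8,t[2],164.1)])
E
```

```text
[499.3 306.  217.1] 164.05913678187355 32.27110920114227
flange 89169 [497.1 304.7] 97.92426300048828 rel [-2.19947256 -1.29075458]
{"translation": [[0.002, 0.001, 0.0]], "dr": [[0, 0, 0.0]]}
end [497.6 307.6 217.2] 164.1
```

View pics/w7.png

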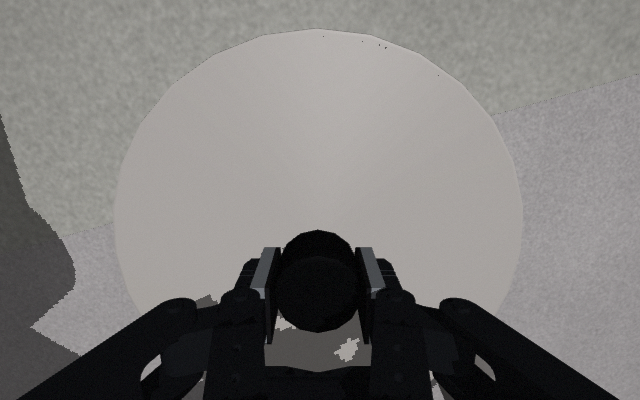

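Call:
arm_command:
  translation:
    - [0.002,0.001,0.01]
    - [0,0,0.015]
    - [0,0,0.01]
    - [0,0,0]
    - [0,0,0]
    - [0,0,0]
  dr:
    - [0,0,0]
    - [0,0,0]
    - [0,0,0]
    - [0,0,0]
    - [0,0,0]
    - [0,0,0]

```text
time: 108.38
tool_pos: [497.5, 308.4, 182.8]
orientation: [0.138, 0.99, 0.0, 0.0]
contact_force: [-0.7, -0.3, -3.1]
gripper_width: 32.2
grip_force: 60.1
```

Call:
arm_command:
  translation:
    - [0,0,0.005]
    - [0,0,0.005]
    - [0,0,0.003]
    - [0,0,0]
    - [0,0,0]
  dr:
    - [0,0,0]
    - [0,0,0]
    - [0,0,0]
    - [0,0,0]
    - [0,0,0]

```text
time: 109.0
tool_pos: [497.2, 308.3, 169.3]
orientation: [0.138, 0.99, 0.0, 0.0]
contact_force: [0.3, -0.3, -2.1]
gripper_width: 32.4
grip_force: 60.1
```

Call:
arm_command:
  translation:
    - [0,0,0.002]
    - [0,0,0.002]
    - [0,0,0]
    - [0,0,0]
  dr:
    - [0,0,0]
    - [0,0,0]
    - [0,0,0]
    - [0,0,0]

```text
time: 109.5
tool_pos: [497.2, 308.3, 165.3]
orientation: [0.138, 0.99, 0.0, -0.0]
contact_force: [-0.7, -0.1, -2.8]
gripper_width: 32.4
grip_force: 60.1
```

Free entry, no contact yet. Continue to the rim.

Call:
arm_command:
  translation:
    - [0,0,0.002]
    - [0,0,0.001]
    - [0,0,0]
    - [0,0,0]
  dr:
    - [0,0,0]
    - [0,0,0]
    - [0,0,0]
    - [0,0,0]

```text
time: 110.0
tool_pos: [497.2, 308.3, 162.3]
orientation: [0.138, 0.99, 0.0, 0.0]
contact_force: [-0.6, 0.2, -3.3]
gripper_width: 32.1
grip_force: 60.1
```

Call:
arm_command:
  translation:
    - [0,0,0.001]
    - [0,0,0.001]
    - [0,0,0]
    - [0,0,0]
  dr:
    - [0,0,0]
    - [0,0,0]
    - [0,0,0]
    - [0,0,0]

```text
time: 110.5
tool_pos: [497.2, 308.3, 160.3]
orientation: [0.138, 0.99, 0.0, 0.0]
contact_force: [0.1, 0.1, -2.4]
gripper_width: 32.4
grip_force: 60.1
```

Call:
arm_command:
  translation:
    - [0,0,0.001]
    - [0,0,0.001]
    - [0,0,0]
    - [0,0,0]
  dr:
    - [0,0,0]
    - [0,0,0]
    - [0,0,0]
    - [0,0,0]

```text
time: 111.0
tool_pos: [497.3, 308.3, 159.9]
orientation: [0.138, 0.99, 0.0, 0.001]
contact_force: [-3.5, -1.7, 7.9]
gripper_width: 32.3
grip_force: 61.2
```

Call:
arm_command:
  translation:
    - [0,0,-0.001]
    - [0,0,0]
    - [0,0,0]
    - [0,0,0]
    - [0,0,0]
    - [0,0,-0.01]
    - [0,0,-0.03]
    - [0,0,-0.04]
  dr:
    - [0,0,0]
    - [0,0,0]
    - [0,0,0]
    - [0,0,0]
    - [0,0,0]
    - [0,0,0]
    - [0,0,0]
    - [0,0,0]
  hand: 0.085

```text
time: 112.0
tool_pos: [496.6, 308.0, 239.9]
orientation: [0.138, 0.99, -0.0, -0.001]
contact_force: [0.6, 0.2, -0.3]
gripper_width: 85.5
grip_force: 0.0
```

Call:
arm_command:
  translation:
    - [0,0,-0.02]
    - [0,0,0]
    - [0,0,0]
    - [0,0,0]
  dr:
    - [0,0,0]
    - [0,0,0]
    - [0,0,0]
    - [0,0,0]

```text
time: 112.5
tool_pos: [496.5, 307.9, 258.0]
orientation: [0.138, 0.99, -0.001, -0.001]
contact_force: [-0.7, -0.1, -0.2]
gripper_width: 84.6
grip_force: 0.0
```

```bash
python3 - <<'E'
from h import *
s=sensors.get_state(); t=s["tool_pos"]; print(np.round(t,1),s["time"])
p=cams.camera("wrist"); cv2.imwrite("pics/w8.png",p["img"]); w=cloud(p,s); z=w[...,2]; d=np.hypot(w[...,0]-495,w[...,1]-306)
q=w[(d<110)&(z>121)&(z<135)]; c,r=cv2.minEnclosingCircle(q[:,:2].astype(np.float32)); print("flange",len(q),np.round(c,1),r)
n=np.linalg.lstsq(np.c_[q[:,:2]-[495,306],np.ones(len(q))],q[:,2],rcond=None)[0]; print("slope",n.round(4))
t=cams.camera("top"); w=cloud(t); z=w[...,2]; d=np.hypot(w[...,0]-495,w[...,1]-306)
cv2.imwrite("pics/t3.png",cv2.resize(t["img"][110:310,150:500],None,fx=2.2,fy=2.2))
m=(z>45)&(z<100)&(w[...,1]<-220)&(w[...,1]>-390)&(w[...,0]<580)&(w[...,0]>370)
k,l,st,c=cv2.connectedComponentsWithStats(m.astype(np.uint8))
for i in range(1,k):
  if st[i,4]>20: q=w[l==i]; v=np.median(q[q[:,2]>77],0); e=v[:2]-[474.75,-309]; a=np.radians(-12.2); print(v.round(1),"tray frame",(e@[np.cos(a),np.sin(a)]).round(1),(e@[-np.sin(a),np.cos(a)]).round(1))
E
```

```text
[496.5 307.9 258. ] 112.5
flange 49449 [495.5 307.1] 97.99390411376953
slope [-1.000000e-04 -3.000000e-04  1.272686e+02]
[ 498.5 -347.1   84.7] tray frame 31.2 -32.2
[ 444.6 -271.6   84.3] tray frame -37.3 30.1
```

View pics/t3.png

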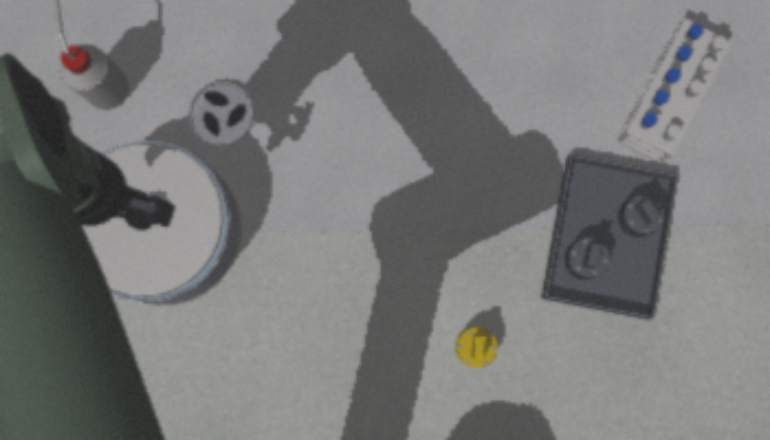

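```bash
python3 -c "
from h import *
print(ctrl.finish_job())"
```

```text
the job is handed in; nothing more can be done
None
```

I found four grey loggers on the bench: the two that tested loose now stand in the repair tray, the two sound ones stand in the flask with its stopper back fully home and level, and I handed the job in at about 113 s (no verdict came back).

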